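Weigh the fossil slabs on the beam scale

TASK

Clear the rusted hammer head off the pan of the beam scale and lay it in the blue tray, then stack all the grey fossil slabs flat on the pan in one squarely aligned pile within the red outline, their long sides along it. With the whole pile on the pan, slide the brass poise along the beam until the beam hangs level at the red mark, and leave it resting there untouched; do not disturb the other things on the bench.

Things in the scene. Friction and masses are not known exactly. Their poses are not given: they have to be found in the camera images.
- tray: open blue plastic tray, fixed, 220 (x) x 150 (y) x 35 mm high outside, walls and floor 4 mm; origin at the centre of its underside on the bench
- hammer_mid (a point): rusted rock hammer head without shaft, about 133 mm long (its x, from -69 to +64 mm), 30 mm wide (its y) and 30 mm high at the middle, 0.5 kg, lying along y on the pan at the start; this point is its centre, 15 mm above its underside. Its thick middle part, 62 mm long, is the place to grip
- slab1_mid (a point): grey stone slab with a pale fossil in its top face, 100 (its x) x 62 (its y) x 25 mm thick (its z), 0.23 to 0.33 kg; this point is its centre, half-way up. Two to four of the four slabs are present; absent ones read None throughout
- slab2_mid (a point): grey stone slab with a pale fossil in its top face, 100 (its x) x 62 (its y) x 25 mm thick (its z), 0.23 to 0.33 kg; this point is its centre, half-way up. Two to four of the four slabs are present; absent ones read None throughout
- slab3_mid (a point): grey stone slab with a pale fossil in its top face, 100 (its x) x 62 (its y) x 25 mm thick (its z), 0.23 to 0.33 kg; this point is its centre, half-way up. Two to four of the four slabs are present; absent ones read None throughout
- slab4_mid (a point): grey stone slab with a pale fossil in its top face, 100 (its x) x 62 (its y) x 25 mm thick (its z), 0.23 to 0.33 kg; this point is its centre, half-way up. Two to four of the four slabs are present; absent ones read None throughout
- scale: fixed green stand; origin on the bench under the pivot. The beam lies along its y, 140 mm up when level: forked load arm with the hung pan to -y, poise arm to +y. Two column cheeks at the pivot end 148 mm up. At the poise arm's end (y +365 mm) a thin white post, 195 mm high, has the red mark at the level beam tip's height
- pan_top (a point): centre of the upper face of the aluminium pan, 140 mm from the pivot; axes as the stand's. Pan 136 (x) x 110 mm (y), kept level by a link: where the load lies on it does not alter the weighing. Red outline 102 (x) x 64 mm. Face 95 mm above the bench at level, +-14 mm with the beam. Straps at x +-70 mm, fork tines at x +-85 mm, crossbar at y +105 mm, all reaching 52 mm above the face
- beam (a joint): angle of the beam, rad; 0 is level. Positive: poise end high, pan low (load too heavy, the poise must go outward, to +y). Stops at -0.1 and +0.1. Near balance it settles in about 2 s, and 1 mm of poise travel changes the angle by about 0.006 rad
- poise (a joint): position of the poise along the beam, m; 0 is the inner end, next to the pivot, and it grows outward (the stand's +y) to 0.24. It stays where it is left (about 2.5 N to slide). It starts between 0 and 0.04. With n slabs it balances at about 0.054*n - 0.025, give or take 0.03, since slabs differ in weight
- poise_grip (a point): point on the black upright grip of the brass poise to be pinched from above: the grip is 24 mm (x) x 30 mm (y) and 50 mm high, its top is 23 mm above this point and the brass block (50 x 44 x 40 mm) begins 27 mm below it; axes as the beam's. With the beam level it stands 187 mm above the bench
- femur: brown femur fragment, 130 mm long, to be left alone; origin at its underside
- castblock: white plaster cast block, 75 x 55 x 44 mm, among the slabs' places, to be left alone; origin at its underside
- jar: green glass jar, 72 mm across and 100 mm high, to be left alone; origin at its underside
- consolidant: amber bottle, 52 mm across and 120 mm high, to be left alone; origin at its underside
- brush: brush, to be left alone
- bowl: white bowl, 90 mm across and 45 mm high, to be left alone; origin at its underside

How it is judged (in metres and radians):
On the way, in this order (a step that is already met when the one before it is completed fails the run):
1. the hammer head lies in the blue tray (x of hammer_mid in the frame of tray between -0.08 and 0.08 m and y of hammer_mid in the frame of tray between -0.05 and 0.05 m and z of hammer_mid in the frame of tray below 0.035 m), for 0.2 s.
2. all slabs present lie in one pile on the pan (horizontal distance between each of slab1_mid, slab2_mid, slab3_mid, slab4_mid and pan_top below 0.018 m and z of each of slab1_mid, slab2_mid, slab3_mid, slab4_mid in the frame of pan_top above 0.006 m and angle between the x axis of each of slab1_mid, slab2_mid, slab3_mid, slab4_mid and the x axis of pan_top, either way round below 0.14 rad and angle between the z axis of each of slab1_mid, slab2_mid, slab3_mid, slab4_mid and the z axis of pan_top, either way round below 0.08 rad and horizontal distance between slab1_mid and slab2_mid below 0.014 m and horizontal distance between each of slab1_mid, slab2_mid and slab3_mid below 0.014 m and horizontal distance between each of slab1_mid, slab2_mid, slab3_mid and slab4_mid below 0.014 m), for 0.2 s.
3. the beam is level with the pile on the pan and the poise let go (value of joint beam between -0.03 and 0.03 rad and velocity of joint beam between -0.03 and 0.03 rad/s and contact force between the fingers and anything else below 0.2 N), for 0.5 s.
At the end, for the whole second after the job is handed in: Hammer head inside the tray. All slabs flat on the pan in one pile: centres within 14 mm of one another and 18 mm of the pan's centre from above, long sides within 0.14 rad of the pan's x. Beam at rest within 0.03 rad of level. Other things not shifted over 30 mm (all of step 1 and all of step 2 and value of joint beam between -0.03 and 0.03 rad and velocity of joint beam between -0.03 and 0.03 rad/s and linear speed of hammer below 0.02 m/s); the robot touches nothing.
It fails at once if one of the other things on the bench was shifted by more than 30 mm (distance of any of femur, castblock, jar, consolidant, brush, bowl from where it was at the start of the episode above 0.03 m).
Of slab1, slab2, slab3, slab4 only 2 to 4 are there at a start; the rules pass over those that are not, and their reading is None.
At some moment in a run one of slab1, slab2, slab3, slab4 may be knocked a few centimetres aside while the robot is not near it.
Once in a run the grip may slacken for a moment while it holds something.
It also fails if it takes over 210 s, if anything falls off the work surface, if the arm or the gripper's body presses on something with over 40 N, if the wrist force passes 120 N, or if a joint passes its speed limit or range.

ROBOT

A 6-joint arm with a two-finger parallel gripper is mounted at the origin on the work surface. World frame = base frame: x ahead of the robot, y to its left, z up, the work surface at z = 0. Lengths are in m, angles in degrees, forces in N, time in s.
With the tool pointing down it reaches from about 0.35 to 0.975 m from the base axis. Payload 4.9 kg.
Tool frame: the origin (TCP) lies at the very end of the fingers, on their centre line; the grasp point (between the pads) lies 19 mm behind it (r.grip_point_offset is the distance from the TCP to the grasp point, in m); x points along the fingers, y is the direction in which the jaws open and shut, and the axes are right-handed (so a half turn about x gives the same grasp; the last joint's range is limited). The gripper opens to 85 mm and grips with 20 to 120 N. Pads are 22 mm wide; open, the fingers measure 114 mm over their backs; the gripper's body (76 mm by 85 mm) begins 54 mm behind the grasp point. The pads swing forward as they close: fully open they stand 13 mm farther back than shut.
Start: joints at [62.624, 3.019, 92.412, -0, 84.569, -6.818], TCP at [0.219, 0.585, 0.231] pointing down, gripper open.
Joint ranges: [-172.51, 172.51], [-57.92, 126.97], [3.15, 148.05], [-58.71, 238.71], [5.1, 150.11], [-179.66, 179.66]. Speed limits (degrees/s): [147.25, 147.25, 180, 180, 180, 180].

INTERFACE

Orientations are given as [roll, pitch, yaw] about the fixed x, y, z axes, in that order (R = Rz(yaw) Ry(pitch) Rx(roll)).
In Python, from plant import r, optics, job, nets gives the robot as it stands. The module is installed in compiled form; this text tells all that it offers.
- The arm moves only by the tool move_arm, never from a script. Its argument "targets" is a list of rows, each a list of 2 entries, a list of its own where there are three numbers: the shift along the tool's x, y, z in mm, then the turn about the tool's x in degrees. In form: [[[tx, ty, tz], spin], ...]. A call has 1 to 5 rows; each row is the pose to reach, as a shift and turn from the pose commanded when the call began, along the tool's axes at that moment; what a row does not reach only later rows make up. A row lasts 1/12 s, in which the tool goes at most 41.7 mm and 7.16 degrees, less where a joint would pass 70% of its speed; a pose out of reach is approached as far as the arm can. A call with a gripper value outside its range is refused whole. "claw" is the closure, from -1 (fully open) to 1 (shut), set as the call begins (left out, the last holds). The fingers move at their own pace and stop on an object; "squeeze" is the grip in N (left out, the last holds). Time passes only in rows, so rows that repeat a pose let the fingers close. It gives the time, the measured TCP pose, the force and the opening at its end, in the units of the state.
- r.sense(): the state, without advancing time (a new reading comes with each control period).
- optics.read_camera(name): name is "side" or "top" or "wrist"; returns a dict with "img" (384x512x3 uint8, red, green, blue), "intrinsics" (3x3 intrinsics, pixels), "view" (4x4, takes a point from world to camera coordinates). Camera axes: x right, y up, looking along -z (the intrinsics and any distortion apply to the point x, -y, -z); pixel columns grow to the right and rows downward; lengths in m; the calibration is good to about 2 mm. A picture is of the moment at which its call begins. There is no depth.
- job.job_done(): hands the job in, once; it reports no verdict.
Trained networks look in a picture, given as the dict that the camera call returned (one of the last four; its "shot" number tells which), for a name from the list of things; names that differ only in an ending like _2 or _b are one class to them, and where a whole thing is asked for, a point or a joint stands for the part that bears it (a point fixed in the world has none). Each returns a list of dicts, best first, with "p" (0 to 1); they miss things now and then, are a little off and sometimes report something else, mostly with a low value. They report only what shows in the picture. A call takes as long as a camera call.
- nets.look_for(query, picture): "rect" ([centre column, centre row, width, height] in pixels, round what is visible of it).
- nets.cut_out(query, picture): "pixels" (384x512 bool, what is visible of it) and "rect" ([centre column, centre row, width, height] in pixels, round what is visible of it).
- nets.mark_of(query, picture): "position" ([row, column] in pixels: a listed point, or the origin of a listed thing).
The state is a dict: "t": time; "joint_positions": joint angles; "qvel": joint speeds; "tau": joint torques, N m; "tool_pos": TCP position; "tool_rot": TCP orientation; "wrist_force": force on the tool from outside, world axes, zero at the start; "ft_torque": the same for the moment, N m; "finger_gap": finger opening in m.
Only numpy, scipy, OpenCV 4.12 (cv2) and the standard library are available. Lean on these libraries where they do the work, as an engineer would, in place of code of your own. Each camera call takes 0.05 s, during which the arm holds its last target. There are 200 camera calls.

## Working session

There is one attempt and no reset: what is moved stays moved. The work goes in short steps, Python scripts to look and compute and a tool call to move; the robot and the scene stay as the last step left them, time stands still between calls to the robot, and variables do not carry over. Pictures are saved under pics/ and viewed, about 12 in all and at most 16, crops included, and the job is handed in when it is done.

Besides the shell and the picture viewer there is one more tool, called after "Emit:" as a command line: name --argument value ..., lists and objects as JSON in quotes. move_arm: Moves the arm, as the interface text tells. Its arguments: {"type":"object","properties":{"targets":{"type":"array","items":{"type":"array"}},"claw":{"type":"number"},"squeeze":{"type":"number"}},"required":["targets"]}

```bash
mkdir -p pics
cat > h.py <<'E'
import numpy as np, cv2
from plant import r, optics, job, nets
from scipy.spatial.transform import Rotation as R
def cam(n): return optics.read_camera(n)
def save(p,name,crop=None,f=1):
    im=p["img"][:,:,::-1]
    if crop: im=im[crop[1]:crop[3],crop[0]:crop[2]]
    cv2.imwrite("pics/"+name,cv2.resize(im,None,fx=f,fy=f,interpolation=cv2.INTER_CUBIC))
def ray(p,u,v):
    K=np.array(p["intrinsics"]);V=np.array(p["view"])
    d=np.linalg.inv(K)@[u,v,1]; d=np.array([d[0],-d[1],-d[2]])
    Rt=V[:3,:3].T; return -Rt@V[:3,3], Rt@d
def atz(p,u,v,z):
    o,d=ray(p,u,v); return o+d*(z-o[2])/d[2]
def proj(p,X):
    V=np.array(p["view"]);c=V[:3,:3]@np.array(X)+V[:3,3]
    q=np.array(p["intrinsics"])@[c[0],-c[1],-c[2]]; return q[:2]/q[2]
def toolrot():
    return R.from_euler('xyz',r.sense()["tool_rot"],degrees=True).as_matrix()
def delta(tgt):  # tgt TCP in world -> mm in tool axes
    s=r.sense(); return np.round(toolrot().T@(np.array(tgt)-s["tool_pos"])*1000,1)
E
python3 - <<'E'
from h import *
print(r.sense())
t=cam("top");s=cam("side");
save(t,"top0.png",f=1.5);save(s,"side0.png",f=1.5)
for n,p in(("top",t),("side",s)):
    print(n,np.round(p["intrinsics"],1).tolist(),np.round(np.linalg.inv(p["view"]),3).tolist())
    for q in["tray","hammer_mid","slab1_mid","scale","pan_top","poise_grip","castblock","jar","consolidant","bowl","femur"]:
        print(q,[(round(d["p"],2),np.round(d["position"]).tolist()) for d in nets.mark_of(q,p)][:5])
E
```

```text
{'t': 0.0, 'joint_positions': array([ 6.26240651e+01,  3.05817813e+00,  9.24940654e+01,  3.11474679e-05,
        8.45675361e+01, -6.81783614e+00]), 'qvel': array([ 0.05514949,  0.06578694, -0.02749104,  0.02152777, -0.02052739,
        0.1166977 ]), 'tau': array([-2.57963395e-03, -3.93651259e+01, -3.70184147e+01, -1.95406228e-04,
        6.67635089e-03,  2.03639797e-05]), 'tool_pos': array([0.21917625, 0.58463429, 0.23003249]), 'tool_rot': array([ -96.83266543,   89.88022038, -117.39076716]), 'wrist_force': array([0.10602577, 0.0787196 , 0.42376442]), 'ft_torque': array([ 0.02234875, -0.00908632,  0.00040939]), 'finger_gap': 0.08539964733975439}
top [[441.2, 0.0, 261.6], [0.0, 441.2, 182.4], [0.0, 0.0, 1.0]] [[0.005, 0.983, -0.183, 0.298], [-1.0, -0.0, -0.026, -0.025], [-0.025, 0.183, 0.983, 1.377], [0.0, 0.0, 0.0, 1.0]]
tray [(0.97, [196.0, 119.0])]
hammer_mid [(0.77, [141.0, 342.0])]
slab1_mid []
scale [(0.96, [152.0, 297.0]), (0.73, [119.0, 276.0]), (0.31, [224.0, 327.0])]
pan_top [(0.85, [140.0, 341.0]), (0.43, [116.0, 226.0]), (0.34, [213.0, 276.0]), (0.24, [245.0, 419.0])]
poise_grip [(0.54, [140.0, 272.0])]
castblock [(0.94, [222.0, 325.0])]
jar [(0.7, [116.0, 273.0]), (0.59, [266.0, 142.0])]
consolidant [(0.61, [119.0, 226.0])]
bowl [(0.65, [272.0, 141.0])]
femur [(0.72, [186.0, 418.0])]
side [[495.4, 0.0, 255.8], [0.0, 495.4, 193.6], [0.0, 0.0, 1.0]] [[0.965, 0.157, -0.21, 0.22], [-0.262, 0.522, -0.812, -1.304], [-0.018, 0.839, 0.544, 0.996], [0.0, 0.0, 0.0, 1.0]]
tray [(0.67, [164.0, 217.0]), (0.54, [192.0, 306.0])]
hammer_mid [(0.86, [234.0, 314.0])]
slab1_mid []
scale [(0.55, [235.0, 291.0]), (0.43, [164.0, 216.0]), (0.31, [346.0, 225.0])]
pan_top [(0.84, [240.0, 312.0])]
poise_grip [(0.6, [173.0, 284.0])]
castblock []
jar [(0.77, [212.0, 319.0])]
consolidant [(0.76, [191.0, 304.0])]
bowl [(0.7, [186.0, 164.0])]
femur [(0.74, [328.0, 307.0])]
```

View pics/top0.png

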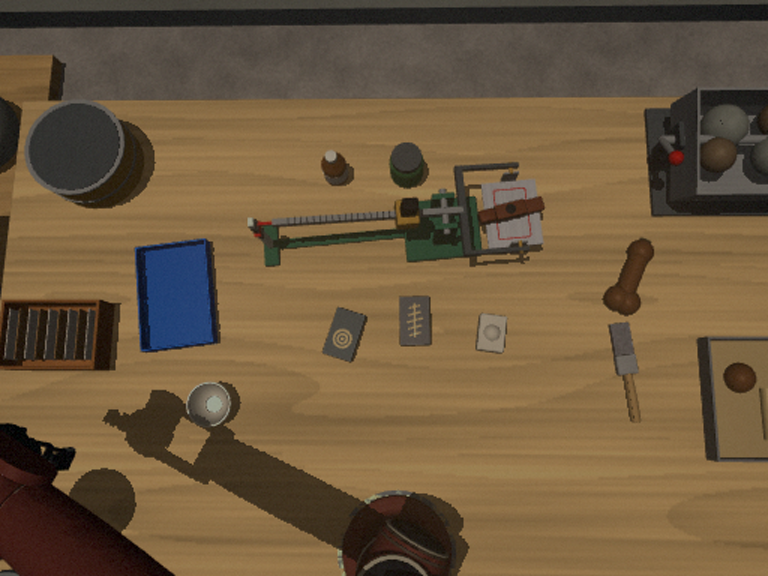

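View pics/side0.png

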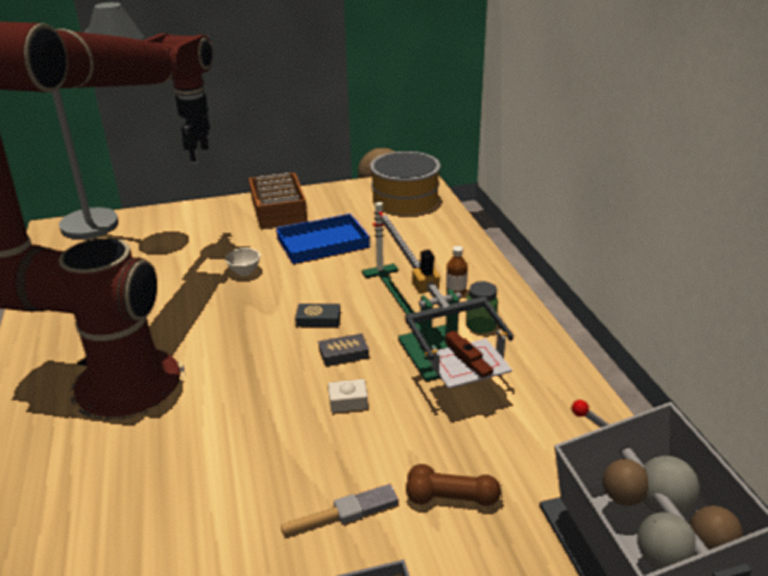

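The top view shows two slabs, at px (230,223) and (277,214). The cast block is at (327,222), the hammer on the pan at (341,140), the tray at (118,196) and the poise at (271,140). The side view shows no third slab.

Run:
```python
from h import *
t=cam("top");s=cam("side")
for q in["slab1_mid","hammer_mid","tray","pan_top","poise_grip","castblock"]:
  for n,p,in(("top",t),("side",s)):
    for d in nets.cut_out(q,p)[:3]:
        m=d["pixels"].astype(np.uint8); c=max(cv2.findContours(m,0,2)[0],key=cv2.contourArea)
        b=cv2.boxPoints(cv2.minAreaRect(c)); M=cv2.moments(m,True)
        print(q,n,round(d["p"],2),m.sum(),"cen",np.round([M["m10"]/M["m00"],M["m01"]/M["m00"]],1).tolist(),"box",np.round(b,1).tolist())
        if n=="top" and "slab" in q:
            print("   top corners",np.round([atz(p,u,v,.025)[:2] for u,v in b],3).tolist(), np.round(atz(p,M["m10"]/M["m00"],M["m01"]/M["m00"],.025),3))
        if n=="top" and q=="tray":print("   ",np.round([atz(p,u,v,.035)[:2] for u,v in b],3).tolist())
a=t["img"][100:185,160:375];b=s["img"][120:260,230:350]
cv2.imwrite("pics/c1.png",cv2.resize(a[:,:,::-1],None,fx=3.7,fy=3.7,interpolation=2))
cv2.imwrite("pics/c2.png",cv2.resize(b[:,:,::-1],None,fx=4,fy=4,interpolation=2))
```

```text
slab1_mid side 0.25 2274 cen [298.2, 211.5] box [[225.3000030517578, 164.3000030517578], [270.1000061035156, 129.5], [353.0, 236.10000610351562], [308.20001220703125, 271.0]]
hammer_mid top 0.61 437 cen [340.8, 140.0] box [[318.3999938964844, 139.60000610351562], [359.79998779296875, 129.3000030517578], [362.6000061035156, 140.60000610351562], [321.20001220703125, 150.89999389648438]]
hammer_mid side 0.63 460 cen [311.4, 235.8] box [[293.0, 227.0], [302.5, 217.5], [330.0, 245.0], [320.5, 254.5]]
tray top 0.72 3678 cen [116.6, 196.6] box [[88.0999984741211, 161.3000030517578], [140.60000610351562, 158.0], [145.10000610351562, 231.3000030517578], [92.69999694824219, 234.60000610351562]]
    [[0.616, 0.558], [0.627, 0.392], [0.397, 0.365], [0.386, 0.526]]
tray side 0.55 1406 cen [213.6, 158.1] box [[181.60000610351562, 150.60000610351562], [240.89999389648438, 137.89999389648438], [246.60000610351562, 164.1999969482422], [187.3000030517578, 176.89999389648438]]
tray side 0.5 815 cen [313.4, 241.1] box [[282.29998779296875, 242.10000610351562], [293.6000061035156, 228.5], [320.2000122070
[... 293 characters left out ...]
.3, 222.3] box [[316.6000061035156, 234.3000030517578], [318.1000061035156, 209.10000610351562], [337.29998779296875, 210.1999969482422], [335.8999938964844, 235.39999389648438]]
pan_top side 0.6 800 cen [312.4, 241.8] box [[281.8999938964844, 242.10000610351562], [293.79998779296875, 228.5], [319.70001220703125, 251.1999969482422], [307.79998779296875, 264.70001220703125]]
poise_grip side 0.69 325 cen [282.8, 181.6] box [[274.0, 167.0], [291.0, 167.0], [291.0, 195.0], [274.0, 195.0]]
castblock top 0.89 414 cen [327.0, 222.1] box [[316.3999938964844, 232.89999389648438], [320.3999938964844, 208.89999389648438], [338.3999938964844, 211.89999389648438], [334.3999938964844, 235.89999389648438]]
```

View pics/c1.png

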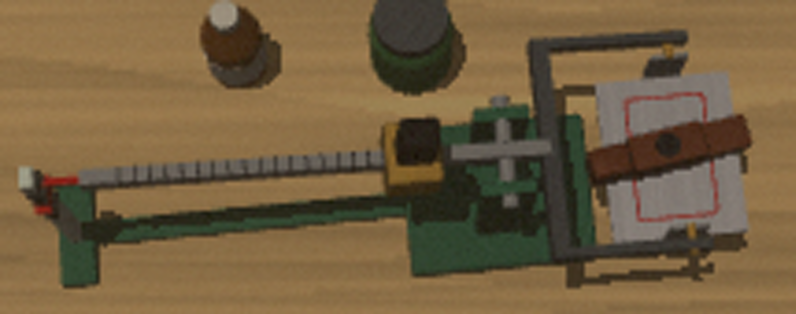

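View pics/c2.png

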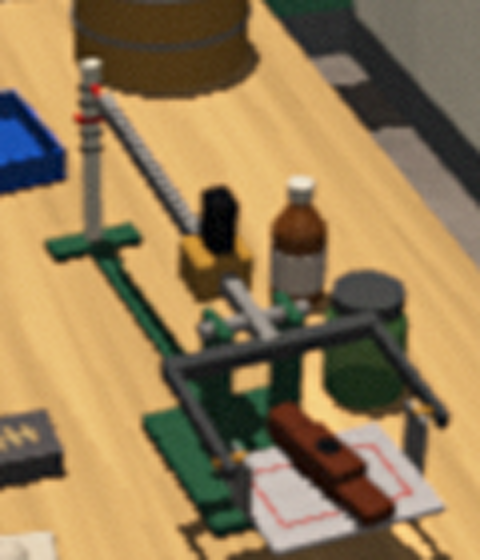

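Crop 1 shows the red outline corners at crop px (626,97), (704,93), (717,214) and (638,222). The post top is at (26,172) and the grip top at (418,140). Crop 2 shows the tip above the red mark, so the pan is low.

Run:
```python
from h import *
t=cam("top");s=cam("side")
T=lambda u,v:(160+u/3.7,100+v/3.7); S=lambda u,v:(230+u/4,120+v/4)
o=np.array([atz(t,*T(*c),.081) for c in[(626,97),(704,93),(717,214),(638,222)]]); print("outline",o.round(3).tolist(),"c",o.mean(0).round(4))
os_=np.array([atz(s,*S(*c),.081) for c in[(250,480),(357,446),(411,497),(277,527)]]); print("side outline",os_.round(3).tolist(),os_.mean(0).round(4))
print("post top",atz(t,*T(26,172),.195).round(3),atz(s,*S(92,65),.195).round(3))
print("grip top t",[atz(t,*T(418,138),z).round(3).tolist() for z in(.205,.21)],"side",[atz(s,*S(217,192),z).round(3).tolist() for z in(.205,.21)])
print("hammer t",atz(t,340.8,140,.081+.03).round(3),"s",atz(s,311.4,235.8,.081+.022).round(3))
hb=np.array([atz(t,u,v,.108) for u,v in[T(587,165),T(750,132)]]);print("hammer ends",hb.round(3).tolist(), np.degrees(np.arctan2(*(hb[0]-hb[1])[[1,0]])))
# slabs by colour: grey dark, low saturation
hsv=cv2.cvtColor(t["img"],cv2.COLOR_RGB2HSV)
for c in[(230,223),(277,214)]:
    m=((hsv[...,1]<90)).astype(np.uint8); w=np.zeros_like(m);w[c[1]-24:c[1]+24,c[0]-20:c[0]+20]=1;m*=w
    m=cv2.morphologyEx(m,cv2.MORPH_OPEN,np.ones((3,3)))
    k=max(cv2.findContours(m,0,2)[0],key=cv2.contourArea);b=cv2.boxPoints(cv2.minAreaRect(cv2.convexHull(k)))
    X=np.array([atz(t,u,v,.025) for u,v in b]);e=[X[1]-X[0],X[2]-X[1]];L=[np.linalg.norm(x) for x in e]
    l=e[np.argmax(L)];print("slab",cv2.contourArea(k),X.mean(0).round(4),np.round(L,3),"long axis deg",np.degrees(np.arctan2(l[1],l[0]))%180)
    q=cv2.boxPoints(cv2.minAreaRect(k)); print(q.round(1).tolist())
tr=[(136,248),(209,239),(217,343),(142,351)]
X=np.array([atz(t,u/1.5,v/1.5,.035) for u,v in tr]);print("tray",X.round(3).tolist(),X.mean(0).round(3))
a=t["img"][195:250,205:350];cv2.imwrite("pics/c3.png",cv2.resize(a[:,:,::-1],None,fx=5.5,fy=5.5,interpolation=2))
print(toolrot().round(2))
```

```text
outline [[0.714, -0.196, 0.081], [0.717, -0.26, 0.081], [0.615, -0.267, 0.081], [0.608, -0.203, 0.081]] c [ 0.6638 -0.2318  0.081 ]
side outline [[0.611, -0.214, 0.081], [0.701, -0.198, 0.081], [0.717, -0.266, 0.081], [0.612, -0.271, 0.081]] [ 0.6601 -0.2374  0.081 ]
post top [0.62  0.27  0.195] [0.619 0.26  0.195]
grip top t [[0.643, -0.025, 0.205], [0.642, -0.025, 0.21]] side [[0.651, -0.007, 0.205], [0.648, -0.015, 0.21]]
hammer t [ 0.662 -0.225  0.111] s [ 0.66  -0.237  0.103]
hammer ends [[0.649, -0.16, 0.108], [0.676, -0.291, 0.108]] 101.67155646769419
slab 596.0 [0.4259 0.1102 0.025 ] [0.099 0.062] long axis deg 162.69754410485774
[[214.5, 234.5], [224.6999969482422, 203.89999389648438], [243.60000610351562, 210.1999969482422], [233.39999389648438, 240.8000030517578]]
slab 579.0 [ 0.4535 -0.034   0.025 ] [0.062 0.096] long axis deg 179.67687229073962
[[266.0, 198.0], [286.0, 198.0], [286.0, 229.0], [266.0, 229.0]]
tray [[0.603, 0.549, 0.035], [0.623, 0.396, 0.035], [0.405, 0.367, 0.035], [0.388, 0.52, 0.035]] [0.505 0.458 0.035]
[[-0.    0.35  0.94]
 [ 0.    0.94 -0.35]
 [-1.    0.   -0.  ]]
```

View pics/c3.png

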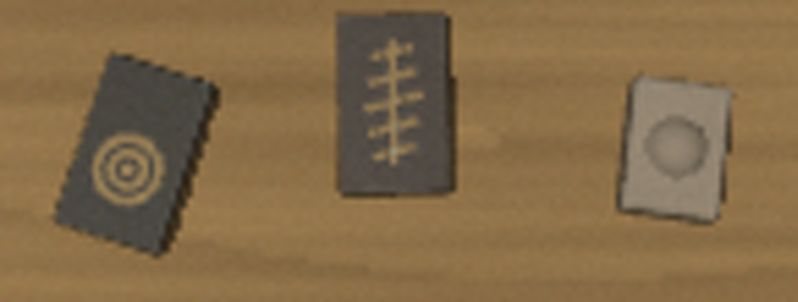

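The crop shows slab A (spiral) rotated about -17° and slab B (fishbone) nearly square. Next I move to the hammer.

```bash
cat >> h.py <<'E'
def plan(x,y,z,yaw=None):
    s=r.sense();M=toolrot();j=np.degrees(np.arctan2(M[1,1],M[0,1]))
    sp=0 if yaw is None else (j-yaw+90)%180-90
    d=delta((x,y,z)); print("t",round(s["t"],2),"tcp",np.round(s["tool_pos"],4),"jaw",round(j,2),"F",np.round(s["wrist_force"],1),"gap",round(s["finger_gap"],4),"-> d",d,"n",np.round(np.linalg.norm(d)/41.7,1),"spin",round(sp,1),"j6",round(s["joint_positions"][5],1))
E
echo
```

Emit:
move_arm --targets '[[[-30, -20, 23], 7], [[-30, -47, 54], 14], [[-30, -74, 85], 21], [[-30, -101, 116], 28], [[-30, -128, 147], 35]]' --claw -0.5 --squeeze 60

```text
t: 2.42
tool_pos: [0.3126, 0.4122, 0.2616]
tool_rot: [89.8, 90.0, 34.0]
wrist_force: [0.5, -0.3, 0.8]
finger_gap: 0.0638
```

Emit:
move_arm --targets '[[[0, 0, 0], 7], [[0, 0, 0], 14], [[0, 0, 0], 21], [[0, 0, 0], 22.9], [[0, 0, 0], 22.9]]'

```text
t: 2.83
tool_pos: [0.3123, 0.4135, 0.2615]
tool_rot: [130.1, 90.0, 51.6]
wrist_force: [0.5, 0.2, 0.5]
finger_gap: 0.0643
```

```bash
python3 -c "
from h import *
plan(.661,-.228,.26,11.7)"
```

```text
t 2.83 tcp [0.3123 0.4135 0.2615] jaw 11.49 F [0.5 0.2 0.5] gap 0.0643 -> d [  1.4 213.9 698.2] n 17.5 spin -0.2 j6 33.2
```

Emit:
move_arm --targets '[[[1, 12, 39], 0], [[1, 24, 78], 0], [[1, 36, 117], 0], [[1, 48, 156], 0], [[1, 60, 195], 0]]'

```text
t: 3.25
tool_pos: [0.4104, 0.2332, 0.2605]
tool_rot: [97.2, 90.0, 18.9]
wrist_force: [0.9, 0.9, -0.5]
finger_gap: 0.064
```

Emit:
move_arm --targets '[[[0, 12, 39], 0], [[0, 24, 78], 0], [[0, 36, 117], 0], [[0, 48, 156], 0], [[0, 60, 195], 0]]'

```text
t: 3.67
tool_pos: [0.5084, 0.0537, 0.2606]
tool_rot: [86.1, 90.0, 7.8]
wrist_force: [-0.1, -0.4, 0.2]
finger_gap: 0.0642
```

Emit:
move_arm --targets '[[[0, 12, 39], 0], [[0, 24, 78], 0], [[0, 36, 117], 0], [[0, 48, 156], 0], [[0, 60, 195], 0]]'

```text
t: 4.08
tool_pos: [0.6063, -0.1254, 0.2603]
tool_rot: [97.5, 90.0, 19.1]
wrist_force: [0.8, 0.4, 0.4]
finger_gap: 0.0639
```

Emit:
move_arm --targets '[[[0, 12, 39], 0], [[0, 24, 78], 0], [[0, 34, 113], 0], [[0, 34, 113], 0], [[0, 34, 113], 0]]'

```text
t: 4.5
tool_pos: [0.6617, -0.2291, 0.259]
tool_rot: [-132.3, 89.9, 149.2]
wrist_force: [-0.6, 0.7, -0.8]
finger_gap: 0.0638
```

Run:
```python
from h import *
plan(.661,-.228,.09,11.7)
w=cam("wrist");save(w,"w1.png",f=1.5)
print(np.round(np.linalg.inv(w["view"]),3).tolist(),np.round(w["intrinsics"],0).tolist())
for q in("hammer_mid","pan_top"):
  d=nets.mark_of(q,w)
  for x in d[:2]: print(q,x["p"],x["position"],atz(w,x["position"][1],x["position"][0],.096 if q[0]=='h' else .081).round(4))
d=nets.cut_out("hammer_mid",w)[0]["pixels"].astype(np.uint8)
k=max(cv2.findContours(d,0,2)[0],key=cv2.contourArea);b=cv2.boxPoints(cv2.minAreaRect(k))
print(b.round(1).tolist(),np.round([atz(w,u,v,.1)[:2] for u,v in b],4).tolist())
```

```text
t 4.5 tcp [ 0.6617 -0.2291  0.259 ] jaw 11.47 F [-0.6  0.7 -0.8] gap 0.0638 -> d [169.   -0.2  -1. ] n 4.1 spin -0.2 j6 -36.7
[[0.98, -0.191, -0.055, 0.648], [0.199, 0.94, 0.279, -0.158], [-0.001, -0.284, 0.959, 0.401], [0.0, 0.0, 0.0, 1.0]] [[335.0, 0.0, 259.0], [0.0, 335.0, 188.0], [0.0, 0.0, 1.0]]
hammer_mid 0.8 [168.6, 267.0] [ 0.6696 -0.227   0.096 ]
pan_top 0.15 [78.6, 65.9] [ 0.4743 -0.1846  0.081 ]
[[243.5, 95.69999694824219], [277.1000061035156, 94.30000305175781], [282.8999938964844, 233.0], [249.3000030517578, 234.39999389648438]] [[0.6361, -0.1667], [0.6644, -0.1598], [0.6978, -0.2861], [0.6659, -0.2941]]
```

View pics/w1.png

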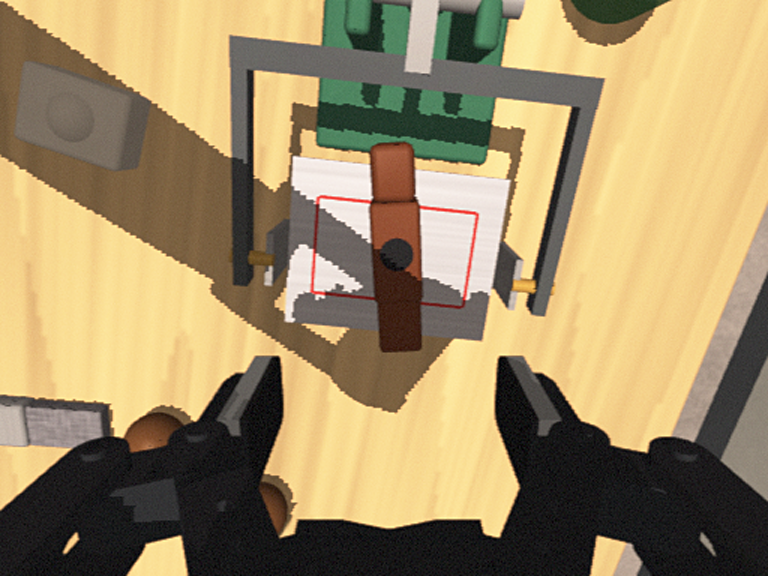

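The wrist view shows the hammer hole at (264,169) and the outline corners at (212,131), (318,142), (309,204) and (209,195). All lie between the straps.

Run:
```python
from h import *
w=cam("wrist")
for z in(.075,.081,.087):
  o=np.array([atz(w,u/1.5,v/1.5,z) for u,v in[(318,197),(477,213),(464,306),(313,293)]])
  print(z,o.mean(0).round(4),[round(float(np.linalg.norm(o[i]-o[i-1])),4) for i in range(4)],"yaw",np.degrees(np.arctan2(*(o[1]-o[0]+o[2]-o[3])[[1,0]])))
print(atz(w,264,168.7,.111))
plan(.6675,-.227,.09,14)
```

```text
0.075 [ 0.6665 -0.2308  0.075 ] [0.0656, 0.104, 0.0646, 0.1042] yaw 6.15600426417227
0.081 [ 0.6662 -0.2294  0.081 ] [0.0644, 0.1021, 0.0634, 0.1023] yaw 6.1560042641722585
0.087 [ 0.6658 -0.228   0.087 ] [0.0632, 0.1002, 0.0622, 0.1004] yaw 6.156004264172258
[ 0.66597727 -0.22176663  0.111     ]
t 4.75 tcp [ 0.6614 -0.226   0.2609] jaw 11.65 F [1.  0.2 1. ] gap 0.0642 -> d [170.9   5.7   2.1] n 4.1 spin -2.4 j6 -36.6
```

Emit:
move_arm --targets '[[[40, 6, 2], -2.4], [[80, 6, 2], -2.4], [[120, 6, 2], -2.4], [[150, 6, 2], -2.4], [[172, 6, 2], -2.4]]'

```text
t: 5.17
tool_pos: [0.6657, -0.226, 0.0845]
tool_rot: [-129.0, 89.7, 155.1]
wrist_force: [-0.1, 1.0, -0.5]
finger_gap: 0.0644
```

Emit:
move_arm --targets '[[[0, 0, 0], 0], [[0, 0, 0], 0], [[0, 0, 0], 0], [[0, 0, 0], 0], [[0, 0, 0], 0]]' --claw 1 --squeeze 60

```text
t: 5.58
tool_pos: [0.6689, -0.2282, 0.0908]
tool_rot: [59.8, 89.8, -16.2]
wrist_force: [0.5, 1.2, 1.9]
finger_gap: 0.0289
```

Emit:
move_arm --targets '[[[0, 0, 0], 0], [[0, 0, 0], 0], [[0, 0, 0], 0], [[0, 0, 0], 0], [[0, 0, 0], 0]]'

```text
t: 6.0
tool_pos: [0.6689, -0.2282, 0.0908]
tool_rot: [63.7, 89.8, -12.4]
wrist_force: [-1.5, 2.6, 6.8]
finger_gap: 0.0288
```

Emit:
move_arm --targets '[[[-15, 0, 0], 0], [[-45, 0, 0], 0], [[-85, 0, 0], 0], [[-125, 0, 0], 0], [[-165, 0, 0], 0]]' --squeeze 80

```text
t: 6.42
tool_pos: [0.6668, -0.2281, 0.2537]
tool_rot: [-113.9, 89.9, 170.0]
wrist_force: [0.4, -0.3, -4.5]
finger_gap: 0.0285
```

```bash
python3 -c "
from h import *
plan(.505,.458,.26,97.6)"
```

```text
t 6.42 tcp [ 0.6668 -0.2281  0.2537] jaw 13.92 F [ 0.4 -0.3 -4.5] gap 0.0285 -> d [  -5.6    8.1 -704.8] n 16.9 spin -83.7 j6 -38.8
```

Emit:
move_arm --targets '[[[-5, 0, -25], 0], [[-5, 2, -65], 0], [[-5, 2, -106], 0], [[-5, 2, -147], 0], [[-5, 2, -188], 0]]'

```text
t: 6.83
tool_pos: [0.6231, -0.044, 0.2575]
tool_rot: [-94.9, 89.9, -171.0]
wrist_force: [0.4, 0.6, -5.8]
finger_gap: 0.0283
```

Emit:
move_arm --targets '[[[0, 0, -41], 0], [[0, 2, -82], 0], [[0, 2, -123], 0], [[0, 2, -164], 0], [[0, 2, -205], 0]]'

```text
t: 7.25
tool_pos: [0.5757, 0.1556, 0.2577]
tool_rot: [-61.1, 89.9, -137.2]
wrist_force: [1.0, -0.2, -4.4]
finger_gap: 0.0282
```

Emit:
move_arm --targets '[[[0, 0, -41], 0], [[0, 2, -82], 0], [[0, 2, -123], 0], [[0, 2, -164], 0], [[0, 2, -205], 0]]'

```text
t: 7.67
tool_pos: [0.5284, 0.355, 0.2576]
tool_rot: [-40.4, 89.9, -116.5]
wrist_force: [1.5, -0.5, -4.8]
finger_gap: 0.0286
```

Emit:
move_arm --targets '[[[0, 0, -40], -7], [[0, 2, -75], -14], [[0, 2, -107], -21], [[0, 2, -107], -28], [[0, 2, -107], -35]]'

```text
t: 8.08
tool_pos: [0.5044, 0.4595, 0.257]
tool_rot: [-85.2, 89.9, -125.8]
wrist_force: [-0.0, -0.8, -4.8]
finger_gap: 0.0285
```

Emit:
move_arm --targets '[[[0, 0, 0], -7], [[0, 0, 0], -14], [[0, 0, 0], -21], [[0, 0, 0], -28], [[0, 0, 0], -35]]'

```text
t: 8.5
tool_pos: [0.5055, 0.4574, 0.2573]
tool_rot: [-117.6, 89.9, -123.4]
wrist_force: [0.6, -0.4, -4.3]
finger_gap: 0.0285
```

Emit:
move_arm --targets '[[[0, 0, 0], -7], [[0, 0, 0], -13.7], [[0, 0, 0], -13.7], [[0, 0, 0], -13.7], [[0, 0, 0], -13.7]]'

```text
t: 8.92
tool_pos: [0.5056, 0.4577, 0.2578]
tool_rot: [-133.6, 90.0, -126.1]
wrist_force: [-0.5, -0.1, -4.7]
finger_gap: 0.0279
```

Run:
```python
from h import *
plan(.505,.458,.02,97.6)
w=cam("wrist");save(w,"w2.png",f=1.2);t=cam("top");print("top",proj(t,r.sense()["tool_pos"]))
cv2.imwrite("pics/w2.png",np.vstack([cv2.resize(w["img"],None,fx=.75,fy=.75),cv2.resize(t["img"][60:250,60:444],(384,190))])[:,:,::-1])
```

```text
t 8.92 tcp [0.5056 0.4577 0.2578] jaw 97.49 F [-0.5 -0.1 -4.7] gap 0.0279 -> d [237.8   0.5  -0.4] n 5.7 spin -0.1 j6 -61.6
top [ 87.7611921  182.95498681]
```

View pics/w2.png

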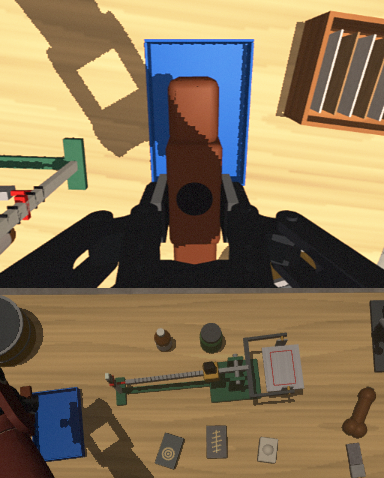

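The hammer is aligned with the tray's long axis and sits over the tray. I lower it now.

Emit:
move_arm --targets '[[[38, 0, 0], 0], [[76, 0, 0], 0], [[114, 0, 0], 0], [[152, 0, 0], 0], [[185, 0, 0], 0]]'

```text
t: 9.43
tool_pos: [0.5049, 0.4575, 0.0706]
tool_rot: [-149.3, 89.9, -141.8]
wrist_force: [0.4, -0.5, -5.0]
finger_gap: 0.0282
```

Emit:
move_arm --targets '[[[25, 0, 0], 0], [[45, 0, 0], 0], [[54, 0, 0], 0], [[54, 0, 0], 0], [[54, 0, 0], 0]]'

```text
t: 9.85
tool_pos: [0.506, 0.4583, 0.0199]
tool_rot: [25.5, 90.0, 33.1]
wrist_force: [0.3, -0.1, -4.5]
finger_gap: 0.0287
```

```bash
python3 -c "
from h import *
plan(.505,.458,.015,97.6)"
```

```text
t 9.85 tcp [0.506  0.4583 0.0199] jaw 97.62 F [ 0.3 -0.1 -4.5] gap 0.0287 -> d [ 4.9 -0.2 -1.1] n 0.1 spin 0.0 j6 -61.7
```

Emit:
move_arm --targets '[[[2, 0, 0], 0], [[4, 0, 0], 0], [[4, 0, 0], 0], [[4, 0, 0], 0]]'

```text
t: 10.18
tool_pos: [0.5061, 0.4584, 0.0164]
tool_rot: [28.7, 89.9, 36.3]
wrist_force: [0.7, -0.3, -4.8]
finger_gap: 0.0283
```

Emit:
move_arm --targets '[[[0, 0, 0], 0], [[0, 0, 0], 0], [[0, 0, 0], 0], [[0, 0, 0], 0], [[0, 0, 0], 0]]' --claw -0.4

```text
t: 10.6
tool_pos: [0.5061, 0.4584, 0.0161]
tool_rot: [28.0, 89.9, 35.7]
wrist_force: [0.2, -0.8, -0.1]
finger_gap: 0.0598
```

Emit:
move_arm --targets '[[[-30, 0, 0], 0], [[-71, 0, 0], 0], [[-112, 0, 0], 0], [[-153, 0, 0], 0], [[-190, 0, 0], 0]]'

```text
t: 11.02
tool_pos: [0.5059, 0.4582, 0.2085]
tool_rot: [28.4, 89.9, 36.0]
wrist_force: [0.4, 0.2, 0.1]
finger_gap: 0.0593
```

Run:
```python
from h import *
plan(.35,.20,.2,72.7)
w=cam("wrist");t=cam("top")
cv2.imwrite("pics/w3.png",np.hstack([w["img"],cv2.resize(t["img"][100:185,160:375],None,fx=1.3,fy=384/85)])[:,:,::-1])
h=nets.mark_of("hammer_mid",w);print([(x["p"],atz(w,x["position"][1],x["position"][0],.02)) for x in h[:2]])
hsv=cv2.cvtColor(t["img"],cv2.COLOR_RGB2HSV)
for c in[(230,223),(277,214)]:
    m=((hsv[...,1]<90)).astype(np.uint8); w=np.zeros_like(m);w[c[1]-24:c[1]+24,c[0]-20:c[0]+20]=1;m*=w
    m=cv2.morphologyEx(m,cv2.MORPH_OPEN,np.ones((3,3)))
    k=max(cv2.findContours(m,0,2)[0],key=cv2.contourArea);b=cv2.boxPoints(cv2.minAreaRect(cv2.convexHull(k)))
    X=np.array([atz(t,u,v,.025) for u,v in b]);e=[X[1]-X[0],X[2]-X[1]];L=[np.linalg.norm(x) for x in e]
    l=e[np.argmax(L)];print("slab",X.mean(0).round(4),np.round(L,3),"long",np.degrees(np.arctan2(l[1],l[0]))%180)
```

```text
t 11.02 tcp [0.5059 0.4582 0.2085] jaw 97.64 F [0.4 0.2 0.1] gap 0.0593 -> d [   7.9 -235.2 -188.8] n 7.2 spin 24.9 j6 -61.7
[(0.9, array([0.5056245 , 0.45827525, 0.02      ]))]
slab [0.4258 0.1097 0.025 ] [0.099 0.063] long 162.69754442205314
slab [ 0.4535 -0.034   0.025 ] [0.062 0.096] long 179.67687229073962
```

View pics/w3.png

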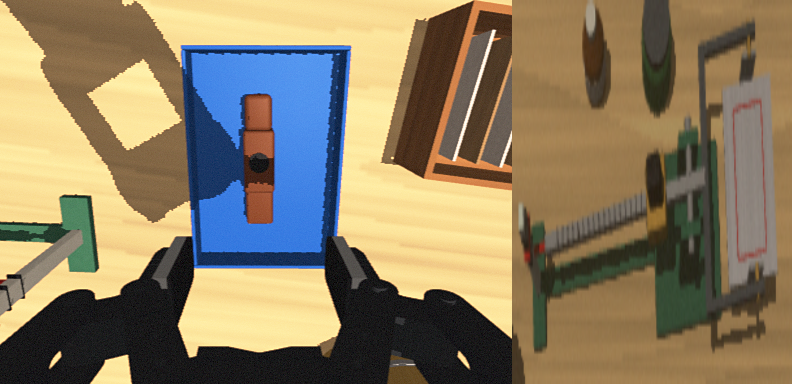

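The hammer lies at the tray's centre (259,163) and the pan is empty. Next is slab A.

Emit:
move_arm --targets '[[[0, -38, -14], 0], [[0, -76, -28], 0], [[0, -114, -42], 0], [[0, -152, -57], 0], [[0, -190, -71], 0]]' --claw -1

```text
t: 11.58
tool_pos: [0.4588, 0.2584, 0.2031]
tool_rot: [-163.9, 89.8, -156.2]
wrist_force: [0.9, -0.2, 1.2]
finger_gap: 0.0853
```

Emit:
move_arm --targets '[[[0, -38, -14], 6], [[0, -76, -28], 13], [[0, -114, -42], 20], [[0, -144, -55], 24.9], [[0, -144, -55], 24.9]]'

```text
t: 12.0
tool_pos: [0.4234, 0.1062, 0.2034]
tool_rot: [-122.9, 89.8, -140.6]
wrist_force: [-0.3, -0.6, 1.1]
finger_gap: 0.0854
```

```bash
cat >> h.py <<'E'
def slabw(z=.025,name=None,save_=None):
    w=cam("wrist");hsv=cv2.cvtColor(w["img"],cv2.COLOR_RGB2HSV)
    m=(hsv[...,1]<95).astype(np.uint8);m[235:]=0
    m=cv2.morphologyEx(m,cv2.MORPH_OPEN,np.ones((5,5)))
    m=cv2.morphologyEx(m,cv2.MORPH_CLOSE,np.ones((9,9)))
    for k in cv2.findContours(m,0,2)[0]:
        if cv2.contourArea(k)<2500: continue
        b=cv2.boxPoints(cv2.minAreaRect(k));X=np.array([atz(w,u,v,z) for u,v in b]);e=[X[1]-X[0],X[2]-X[1]];L=[np.linalg.norm(x) for x in e]
        l=e[np.argmax(L)];print("slab",X.mean(0).round(4),np.round(L,4),"short yaw",(np.degrees(np.arctan2(l[1],l[0]))+90)%180,"px",b.round(0).tolist())
    if save_: save(w,save_,f=1.2)
    return w
E
python3 - <<'E'
from h import *
plan(.426,.11,.02,72.7)
slabw(save_="w4.png")
E
```

```text
t 12.0 tcp [0.4234 0.1062 0.2034] jaw 72.28 F [-0.3 -0.6  1.1] gap 0.0854 -> d [183.4   5.    1.7] n 4.4 spin -0.4 j6 -67.9
slab [ 0.4356 -0.031   0.025 ] [0.0727 0.0672] short yaw 2.0276493494312717 px [[91.0, 196.0], [157.0, 173.0], [179.0, 233.0], [113.0, 257.0]]
slab [0.4254 0.1097 0.025 ] [0.0599 0.0989] short yaw 74.00706237816917 px [[231.0, 114.0], [295.0, 114.0], [295.0, 213.0], [231.0, 213.0]]
```

View pics/w4.png

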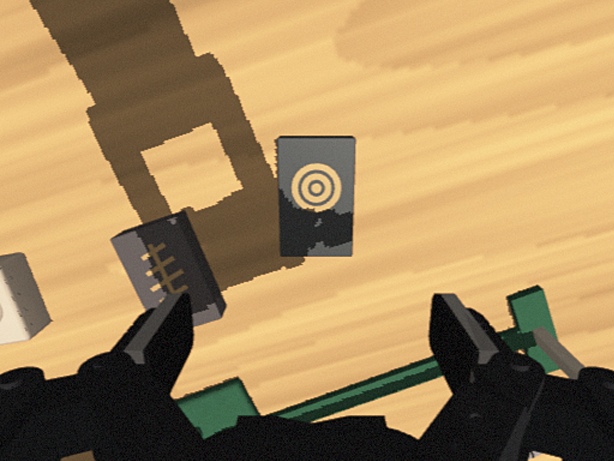

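The wrist view shows slab A at px (263,164), upright between the jaws. Slab B is at lower left and clear of the fingers.

Emit:
move_arm --targets '[[[40, 4, 1], -1], [[80, 4, 1], -1], [[120, 4, 1], -1], [[155, 4, 1], -1], [[180, 4, 1], -1]]'

```text
t: 12.47
tool_pos: [0.4243, 0.1144, 0.0207]
tool_rot: [-161.6, 89.7, -177.8]
wrist_force: [-0.7, -0.3, -0.5]
finger_gap: 0.0856
```

Emit:
move_arm --targets '[[[10, 0, 0], 0], [[18, 0, 0], 0], [[18, 0, 0], 0], [[18, 0, 0], 0], [[18, 0, 0], 0]]'

```text
t: 12.88
tool_pos: [0.4291, 0.1141, 0.0092]
tool_rot: [22.0, 89.8, 5.8]
wrist_force: [0.3, 0.9, 0.2]
finger_gap: 0.0856
```

Emit:
move_arm --targets '[[[0, 0, 0], 0], [[0, 0, 0], 0], [[0, 0, 0], 0], [[0, 0, 0], 0], [[0, 0, 0], 0]]' --claw 1 --squeeze 80

```text
t: 13.3
tool_pos: [0.4292, 0.1138, 0.0095]
tool_rot: [13.9, 89.8, -2.3]
wrist_force: [-1.1, -1.4, 6.2]
finger_gap: 0.0599
```

Emit:
move_arm --targets '[[[-5, 0, 0], 0], [[-30, 0, 0], 0], [[-70, 0, 0], 0], [[-110, 0, 0], 0], [[-150, 0, 0], 0]]'

```text
t: 13.72
tool_pos: [0.4261, 0.1138, 0.1582]
tool_rot: [-173.2, 89.9, 170.6]
wrist_force: [1.0, 0.2, -2.5]
finger_gap: 0.0597
```

Run:
```python
from h import *
plan(.665,-.231,.23,95.8)
```

```text
t 13.72 tcp [0.4261 0.1138 0.1582] jaw 73.74 F [ 1.   0.2 -2.5] gap 0.0597 -> d [ -72.3 -264.1  325.8] n 10.2 spin -22.1 j6 -68.5
```

Emit:
move_arm --targets '[[[-38, -5, 6], 0], [[-70, -20, 25], 0], [[-74, -50, 62], 0], [[-74, -82, 102], 0], [[-74, -110, 136], 0]]'

```text
t: 14.13
tool_pos: [0.5178, -0.0162, 0.2326]
tool_rot: [19.6, 89.8, 3.4]
wrist_force: [0.7, 0.2, -3.4]
finger_gap: 0.0598
```

Emit:
move_arm --targets '[[[0, -25, 31], 0], [[0, -50, 62], 0], [[0, -76, 94], 0], [[0, -102, 126], 0], [[0, -129, 160], 0]]'

```text
t: 14.55
tool_pos: [0.6336, -0.1837, 0.2304]
tool_rot: [154.8, 89.9, 138.6]
wrist_force: [1.3, 1.7, -2.3]
finger_gap: 0.0595
```

Emit:
move_arm --targets '[[[0, -15, 18], -6], [[0, -25, 30], -12], [[0, -25, 30], -18], [[0, -25, 30], -22.1], [[0, -25, 30], -22.1]]'

```text
t: 14.97
tool_pos: [0.6547, -0.2147, 0.2301]
tool_rot: [138.1, 89.9, 144.0]
wrist_force: [0.6, -0.6, -2.8]
finger_gap: 0.0598
```

Run:
```python
from h import *
plan(.665,-.231,.13,95.8)
w=cam("wrist");save(w,"w5.png",f=1.5);s=cam("side");t=cam("top")
print(proj(w,[.665,-.231,.109]))
for q in("slab1_mid","pan_top"):
  for n,p in(("w",w),("s",s),("t",t)):
    print(q,n,[(round(d["p"],2),np.round(d["position"],1).tolist(),atz(p,d["position"][1],d["position"][0],.109).round(3).tolist()) for d in nets.mark_of(q,p)][:3])
```

```text
t 14.97 tcp [ 0.6547 -0.2147  0.2301] jaw 95.86 F [ 0.6 -0.6 -2.8] gap 0.0598 -> d [100.1 -17.4   8.7] n 2.4 spin 0.1 j6 -120.2
[237.57656282 190.06004257]
slab1_mid w []
slab1_mid s [(0.37, [329.1, 303.9], [0.518, -0.568, 0.109])]
slab1_mid t [(0.18, [117.4, 224.4], [0.734, 0.122, 0.109])]
pan_top w [(0.22, [249.1, 256.4], [0.717, -0.21, 0.109])]
pan_top s [(0.88, [231.2, 309.3], [0.659, -0.222, 0.109])]
pan_top t []
```

View pics/w5.png

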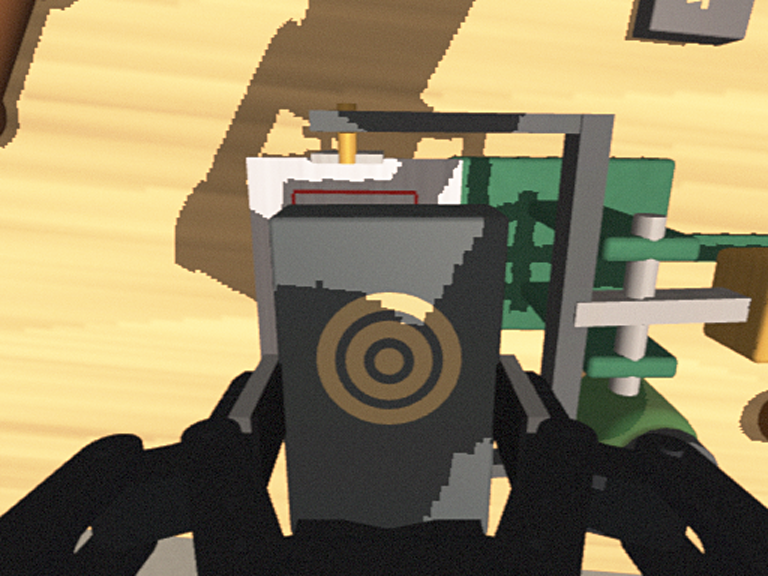

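The wrist view shows the slab held square, its near edge at (185..333,145). The outline's near edge is at (195,128)-(277,128), parallel to it.

Run:
```python
from h import *
w=cam("wrist");T=np.array(r.sense()["tool_pos"]);print(T)
g=lambda u,v,z:atz(w,u/1.5,v/1.5,z)
for z in(.095,.109):
  a,b=g(292,192,z),g(416,192,z);ux=np.array([(a-b)[1],-(a-b)[0]]);
  e=b-a;n=np.array([-e[1],e[0],0]);n/=np.linalg.norm(n); 
  print("outline",z,a.round(4),b.round(4),"len",np.linalg.norm(e).round(4),"n",n.round(3),"centre",((a+b)/2+.051*n).round(4))
for z in(T[2]+.016,):
  a,b=g(283,218,z),g(497,216,z);e=b-a;n=np.array([-e[1],e[0],0]);n/=np.linalg.norm(n)
  print("slab",a.round(4),b.round(4),"len",np.linalg.norm(e).round(4),"n",n.round(3),"centre",((a+b)/2+.05*n).round(4))
```

```text
[ 0.65515095 -0.21447497  0.23138821]
outline 0.095 [ 0.6208 -0.2709  0.095 ] [ 0.6139 -0.2033  0.095 ] len 0.068 n [-0.995 -0.101  0.   ] centre [ 0.5666 -0.2423  0.095 ]
outline 0.109 [ 0.6189 -0.2685  0.109 ] [ 0.6123 -0.2042  0.109 ] len 0.0646 n [-0.995 -0.101  0.   ] centre [ 0.5649 -0.2415  0.109 ]
slab [ 0.6071 -0.2459  0.2474] [ 0.6011 -0.1923  0.2474] len 0.0539 n [-0.994 -0.111  0.   ] centre [ 0.5544 -0.2247  0.2474]
```

Run:
```python
from h import *
w=cam("wrist");s=cam("side");c=proj(s,r.sense()["tool_pos"]).astype(int);print(c)
a=cv2.resize(w["img"][130:360,165:355],None,fx=2.2,fy=2.2,interpolation=2)
b=cv2.resize(s["img"][c[1]-50:c[1]+42,c[0]-60:c[0]+60],None,fx=3.1,fy=5.5,interpolation=2)
b=b[:a.shape[0]];cv2.imwrite("pics/c6.png",np.hstack([a,b])[:,:,::-1])
```

```text
[308 195]
```

View pics/c6.png

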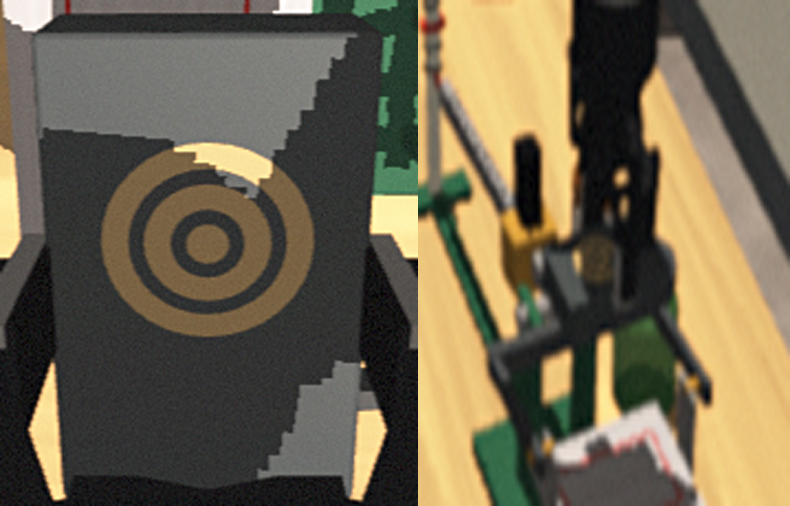

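Slab edges come out at (181,146)-(339,146), with about 129 px of width at row 347. The slab is therefore flat in the grip, at about its expected height.

Run:
```python
from h import *
w=cam("wrist");T=np.array(r.sense()["tool_pos"])
for z in(T[2]+.012,T[2]+.016):
  a,b=atz(w,181,146,z),atz(w,338.6,146,z);e=b-a;n=np.array([e[1],-e[0],0]);n/=np.linalg.norm(n)
  c=(a+b)/2+.05*n;print("len",np.linalg.norm(e).round(4),"yaw",np.degrees(np.arctan2(n[1],n[0])),"centre",c.round(4),"minus tcp",(c-T).round(4))
plan(.6663,-.2312,.16,95.8)
```

```text
len 0.0615 yaw 5.820304649585385 centre [ 0.6551 -0.2141  0.2433] minus tcp [-0.0001  0.0005  0.012 ]
len 0.0596 yaw 5.820304649585379 centre [ 0.6544 -0.2142  0.2473] minus tcp [-0.0007  0.0004  0.016 ]
t 15.62 tcp [ 0.6552 -0.2146  0.2313] jaw 95.84 F [-0.1  0.8 -3.2] gap 0.0596 -> d [ 71.3 -17.7   9.4] n 1.8 spin 0.0 j6 -120.1
```

Emit:
move_arm --targets '[[[10, -17.5, 9.5], 0], [[35, -17.5, 9.5], 0], [[60, -17.5, 9.5], 0], [[80, -17.5, 9.5], 0], [[95, -17.5, 9.5], 0]]'

```text
t: 16.03
tool_pos: [0.6654, -0.2307, 0.1335]
tool_rot: [150.3, 89.8, 156.1]
wrist_force: [-0.7, -1.0, -4.3]
finger_gap: 0.0595
```

Emit:
move_arm --targets '[[[3, 0, 0], 0], [[6, 0, 0], 0], [[8, 0, 0], 0], [[8, 0, 0], 0], [[8, 0, 0], 0]]'

```text
t: 16.45
tool_pos: [0.6673, -0.2314, 0.1302]
tool_rot: [-31.1, 89.8, -25.2]
wrist_force: [0.9, -0.4, -2.5]
finger_gap: 0.0596
```

Run:
```python
from h import *
plan(.6663,-.2312,.122,95.8)
```

```text
t 16.45 tcp [ 0.6673 -0.2314  0.1302] jaw 95.84 F [ 0.9 -0.4 -2.5] gap 0.0596 -> d [ 8.2  0.4 -1. ] n 0.2 spin 0.0 j6 -121.0
```

Emit:
move_arm --targets '[[[2, 0, -1], 0], [[4, 0, -1], 0], [[5, 0, -1], 0], [[5, 0, -1], 0], [[5, 0, -1], 0]]'

```text
t: 16.87
tool_pos: [0.6653, -0.2311, 0.1231]
tool_rot: [152.2, 90.0, 158.0]
wrist_force: [-0.2, -0.0, -2.9]
finger_gap: 0.0597
```

Emit:
move_arm --targets '[[[1, 0, 0], 0], [[2, 0, 0], 0], [[3, 0, 0], 0], [[3, 0, 0], 0], [[3, 0, 0], 0]]'

```text
t: 17.28
tool_pos: [0.6653, -0.2311, 0.1201]
tool_rot: [150.1, 90.0, 156.0]
wrist_force: [-0.3, -0.2, -2.5]
finger_gap: 0.0595
```

Emit:
move_arm --targets '[[[1, 0, 0], 0], [[2, 0, 0], 0], [[3, 0, 0], 0], [[3, 0, 0], 0], [[3, 0, 0], 0]]'

```text
t: 17.7
tool_pos: [0.6655, -0.2313, 0.1174]
tool_rot: [-56.1, 90.0, -50.2]
wrist_force: [0.2, 0.6, -1.5]
finger_gap: 0.0599
```

Emit:
move_arm --targets '[[[1, 0, 0], 0], [[2, 0, 0], 0], [[2, 0, 0], 0], [[2, 0, 0], 0]]'

```text
t: 18.03
tool_pos: [0.6655, -0.2312, 0.1153]
tool_rot: [-43.6, 90.0, -37.8]
wrist_force: [0.4, -1.8, -1.5]
finger_gap: 0.0598
```

Emit:
move_arm --targets '[[[0, 0, 0], 0], [[0, 0, 0], 0], [[0, 0, 0], 0], [[0, 0, 0], 0], [[0, 0, 0], 0]]' --claw -1

```text
t: 18.45
tool_pos: [0.6656, -0.2312, 0.1156]
tool_rot: [-22.2, 90.0, -16.4]
wrist_force: [-0.3, 0.3, -0.4]
finger_gap: 0.0857
```

Emit:
move_arm --targets '[[[-15, 0, 0], 0], [[-40, 0, 0], 0], [[-80, 0, 0], 0], [[-120, 0, 0], 0], [[-120, 0, 0], 0]]'

```text
t: 18.87
tool_pos: [0.6695, -0.233, 0.2488]
tool_rot: [-31.0, 88.9, -25.2]
wrist_force: [1.4, -0.5, 2.6]
finger_gap: 0.0854
```

Run:
```python
from h import *
plan(.4535,-.034,.2,90)
w=cam("wrist");s=cam("side")
hsv=cv2.cvtColor(w["img"],cv2.COLOR_RGB2HSV)
cv2.imwrite("pics/w7.png",np.hstack([w["img"],cv2.resize(s["img"][120:260,230:350],(329,384))])[:,:,::-1])
```

```text
t 18.87 tcp [ 0.6695 -0.233   0.2488] jaw 95.85 F [ 1.4 -0.5  2.6] gap 0.0854 -> d [  43.6  220.4 -195.3] n 7.1 spin 5.8 j6 -121.0
```

View pics/w7.png

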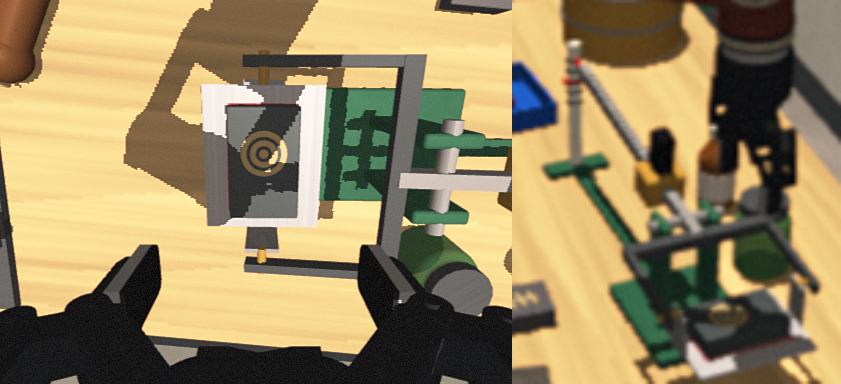

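Slab A lies square in the outline, its centre at px (264,163). Now slab B.

Emit:
move_arm --targets '[[[0, 20, -18], 0], [[0, 48, -42], 0], [[0, 78, -69], 0], [[0, 108, -96], 0], [[0, 138, -122], 0]]'

```text
t: 19.38
tool_pos: [0.5277, -0.105, 0.2335]
tool_rot: [152.8, 89.8, 158.7]
wrist_force: [0.8, 0.3, -0.6]
finger_gap: 0.0856
```

Emit:
move_arm --targets '[[[20, 27, -24], 3], [[40, 52, -46], 5.8], [[44, 80, -72], 5.8], [[44, 82, -74], 5.8], [[44, 82, -74], 5.8]]'

```text
t: 19.8
tool_pos: [0.4456, -0.0308, 0.1891]
tool_rot: [166.1, 89.8, 166.3]
wrist_force: [0.1, -0.0, 0.7]
finger_gap: 0.0855
```

Run:
```python
from h import *
plan(.4535,-.034,.005,90)
slabw()
```

```text
t 19.8 tcp [ 0.4456 -0.0308  0.1891] jaw 90.16 F [ 0.1 -0.   0.7] gap 0.0855 -> d [184.1  -3.4   8.4] n 4.4 spin 0.2 j6 -103.7
slab [ 0.4535 -0.0365  0.025 ] [0.0603 0.1011] short yaw 91.45095655346475 px [[219.0, 122.0], [286.0, 122.0], [286.0, 226.0], [219.0, 226.0]]
slab [ 0.4289 -0.1903  0.025 ] [0.0665 0.0814] short yaw 83.60141134270016 px [[48.0, 105.0], [123.0, 105.0], [123.0, 192.0], [48.0, 192.0]]
```

Emit:
move_arm --targets '[[[40, -4.5, 8], -0.5], [[80, -4.5, 8], -0.5], [[120, -4.5, 8], -0.5], [[150, -4.5, 8], -0.5], [[170, -4.5, 8], -0.5]]'

```text
t: 20.27
tool_pos: [0.455, -0.0372, 0.0179]
tool_rot: [167.6, 89.8, 168.1]
wrist_force: [-0.3, 0.5, 0.5]
finger_gap: 0.0854
```

Emit:
move_arm --targets '[[[5, 0, 0], 0], [[10, 0, 0], 0], [[10, 0, 0], 0], [[10, 0, 0], 0], [[10, 0, 0], 0]]'

```text
t: 20.68
tool_pos: [0.4579, -0.0373, 0.0132]
tool_rot: [-15.1, 89.8, -14.6]
wrist_force: [0.5, 0.4, -0.4]
finger_gap: 0.0851
```

Run:
```python
from h import *
plan(.4535,-.0355,.006,90.5)
```

```text
t 20.68 tcp [ 0.4579 -0.0373  0.0132] jaw 90.54 F [ 0.5  0.4 -0.4] gap 0.0851 -> d [ 7.2  1.8 -4.4] n 0.2 spin 0.0 j6 -104.5
```

Emit:
move_arm --targets '[[[3, 1.5, -3.5], 0], [[6, 1.5, -3.5], 0], [[6, 1.5, -3.5], 0], [[6, 1.5, -3.5], 0]]'

```text
t: 21.02
tool_pos: [0.4523, -0.0352, 0.0052]
tool_rot: [-156.5, 90.0, -155.9]
wrist_force: [0.1, 0.0, -0.1]
finger_gap: 0.0856
```

Emit:
move_arm --targets '[[[0, 0, 0], 0], [[0, 0, 0], 0], [[0, 0, 0], 0], [[0, 0, 0], 0], [[0, 0, 0], 0]]' --claw 1 --squeeze 80

```text
t: 21.43
tool_pos: [0.4533, -0.0355, 0.006]
tool_rot: [-17.9, 89.9, -17.3]
wrist_force: [-0.7, 0.2, 4.8]
finger_gap: 0.0601
```

Emit:
move_arm --targets '[[[-5, 0, 0], 0], [[-30, 0, 0], 0], [[-70, 0, 0], 0], [[-110, 0, 0], 0], [[-150, 0, 0], 0]]'

```text
t: 21.85
tool_pos: [0.4508, -0.0348, 0.1552]
tool_rot: [164.3, 89.8, 164.8]
wrist_force: [1.8, 0.4, -2.6]
finger_gap: 0.06
```

Emit:
move_arm --targets '[[[-40, 0, 0], 0], [[-78, 0, 0], 0], [[-78, 0, 0], 0], [[-78, 0, 0], 0]]'

```text
t: 22.18
tool_pos: [0.4534, -0.0354, 0.2355]
tool_rot: [-13.4, 89.7, -12.9]
wrist_force: [-0.8, -0.8, -3.2]
finger_gap: 0.0603
```

Run:
```python
from h import *
plan(.6563,-.2152,.235,95.8)
```

```text
t 22.18 tcp [ 0.4534 -0.0354  0.2355] jaw 90.54 F [-0.8 -0.8 -3.2] gap 0.0603 -> d [   1.6 -181.7  201.2] n 6.5 spin -5.3 j6 -104.4
```

Emit:
move_arm --targets '[[[0, -20, 21], 0], [[0, -47, 50], 0], [[0, -75, 80], 0], [[0, -103, 110], 0], [[0, -131, 140], 0]]'

```text
t: 22.6
tool_pos: [0.5931, -0.1655, 0.2287]
tool_rot: [155.9, 89.6, 156.4]
wrist_force: [0.2, 1.0, -1.7]
finger_gap: 0.06
```

Emit:
move_arm --targets '[[[0, -27, 28], -3], [[0, -52, 55], -5.3], [[0, -67, 71], -5.3], [[0, -67, 71], -5.3], [[0, -67, 71], -5.3]]'

```text
t: 23.02
tool_pos: [0.664, -0.2312, 0.2282]
tool_rot: [147.3, 89.6, 153.1]
wrist_force: [-0.8, -0.3, -3.3]
finger_gap: 0.0595
```

Run:
```python
from h import *
plan(.6663,-.2312,.16,95.8)
w=cam("wrist");t=cam("top");s=cam("side")
a=cv2.resize(w["img"][90:360,150:370],None,fx=2,fy=2,interpolation=2)
b=cv2.resize(s["img"][130:265,265:355],(360,540),interpolation=2)
cv2.imwrite("pics/c8.png",np.hstack([a,b])[:,:,::-1])
```

```text
t 23.02 tcp [ 0.664  -0.2312  0.2282] jaw 95.78 F [-0.8 -0.3 -3.3] gap 0.0595 -> d [68.2 -0.5  2.7] n 1.6 spin -0.0 j6 -121.0
```

View pics/c8.png

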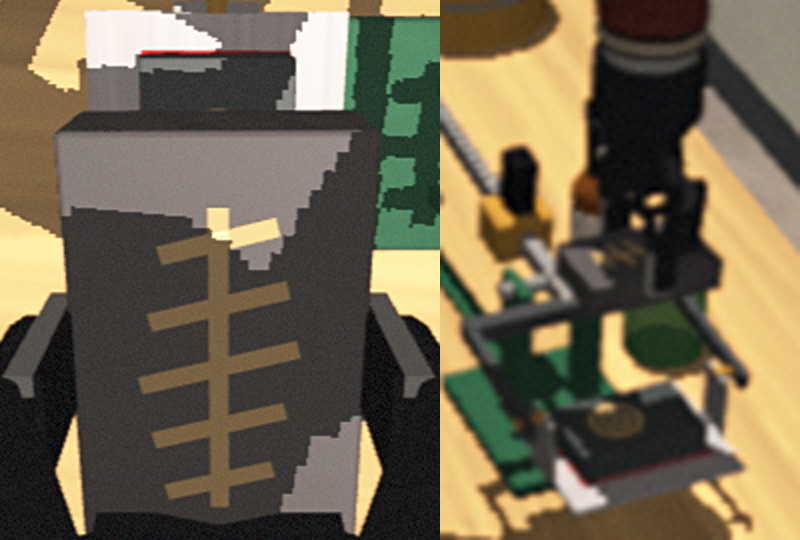

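The picture shows slab B's front edge at px (178,156)-(339,156) and slab A's at (219,118)-(298,118). The pan is still well above the bench.

Run:
```python
from h import *
w=cam("wrist");T=np.array(r.sense()["tool_pos"]);print(T)
def f(l,z,W=.062):
  a,b=atz(w,*l[0],z),atz(w,*l[1],z);e=b-a;n=np.array([e[1],-e[0],0]);n/=np.linalg.norm(n)
  c=(a+b)/2+.05*n;print(round(z,4),"len",np.linalg.norm(e).round(4),"yaw",np.degrees(np.arctan2(n[1],n[0])).round(1),"centre",c.round(4))
for dz in(.008,.012,.016,.02):f([(178,156),(339,156)],T[2]+dz)
for z in(.1,.11,.12,.13,.135):f([(219.5,118.5),(298,118.5)],z)
s=cam("side")
for q in("beam","poise_grip","pan_top"):
  print(q,[(round(d["p"],2),np.round(d["position"],1).tolist()) for d in nets.mark_of(q,s)][:3])
```

```text
[ 0.66432564 -0.23008357  0.23209187]
0.2401 len 0.065 yaw 5.8 centre [ 0.6687 -0.2297  0.2401]
0.2441 len 0.063 yaw 5.8 centre [ 0.6679 -0.2298  0.2441]
0.2481 len 0.0611 yaw 5.8 centre [ 0.6671 -0.2299  0.2481]
0.2521 len 0.0591 yaw 5.8 centre [ 0.6663 -0.23    0.2521]
0.1 len 0.0629 yaw 5.8 centre [ 0.6656 -0.2296  0.1   ]
0.11 len 0.0606 yaw 5.8 centre [ 0.6648 -0.2298  0.11  ]
0.12 len 0.0583 yaw 5.8 centre [ 0.6639 -0.2299  0.12  ]
0.13 len 0.056 yaw 5.8 centre [ 0.6631 -0.23    0.13  ]
0.135 len 0.0549 yaw 5.8 centre [ 0.6627 -0.23    0.135 ]Traceback (most recent call last):
  File "<stdin>", line 10, in <module>
ValueError: it knows: bowl, brush, castblock, consolidant, femur, hammer_mid, jar, pan_top, poise_grip, scale, slab1_mid, slab2_mid, slab3_mid, slab4_mid, tray
```

Emit:
move_arm --targets '[[[20, 0, -2], 0], [[50, 0, -2], 0], [[78, 0, -2], 0], [[98, 0, -2], 0], [[106, 0, -2], 0]]'

```text
t: 23.68
tool_pos: [0.6607, -0.2297, 0.1228]
tool_rot: [148.8, 89.6, 154.7]
wrist_force: [-0.5, 0.8, -4.6]
finger_gap: 0.0606
```

Emit:
move_arm --targets '[[[0, 0, 0], 0], [[0, 0, 0], 0], [[0, 0, 0], 0], [[0, 0, 0], 0]]'

```text
t: 24.02
tool_pos: [0.6648, -0.232, 0.1303]
tool_rot: [-30.9, 89.7, -25.1]
wrist_force: [0.4, -0.2, -2.6]
finger_gap: 0.06
```

Run:
```python
from h import *
plan(.662,-.2301,.117,95.8)
```

```text
t 24.02 tcp [ 0.6648 -0.232   0.1303] jaw 95.85 F [ 0.4 -0.2 -2.6] gap 0.06 -> d [13.3  2.2 -2.6] n 0.3 spin 0.0 j6 -121.1
```

Emit:
move_arm --targets '[[[2, 1, -1], 0], [[4, 2, -2], 0], [[6, 2, -2], 0], [[8, 2, -2], 0], [[8, 2, -2], 0]]'

```text
t: 24.43
tool_pos: [0.6607, -0.2295, 0.1184]
tool_rot: [148.1, 89.9, 153.9]
wrist_force: [-1.3, 0.4, -3.5]
finger_gap: 0.0601
```

Emit:
move_arm --targets '[[[1, 0, 0], 0], [[2, 0, 0], 0], [[3, 0, 0], 0], [[3, 0, 0], 0], [[3, 0, 0], 0]]'

```text
t: 24.85
tool_pos: [0.6612, -0.2297, 0.1161]
tool_rot: [145.8, 90.0, 151.7]
wrist_force: [-0.1, 0.3, -3.3]
finger_gap: 0.0601
```

Emit:
move_arm --targets '[[[1, 0, 0], 0], [[2, 0, 0], 0], [[2, 0, 0], 0], [[2, 0, 0], 0], [[2, 0, 0], 0]]'

```text
t: 25.27
tool_pos: [0.6612, -0.2297, 0.1142]
tool_rot: [122.7, 90.0, 128.6]
wrist_force: [-0.3, 0.3, -2.2]
finger_gap: 0.0602
```

Emit:
move_arm --targets '[[[0.5, 0, 0.5], 0], [[1, 0, 0.5], 0], [[1.5, 0, 0.5], 0], [[1.5, 0, 0.5], 0], [[1.5, 0, 0.5], 0]]'

```text
t: 25.68
tool_pos: [0.6617, -0.2296, 0.1127]
tool_rot: [146.6, 90.0, 152.5]
wrist_force: [0.4, -0.2, -2.7]
finger_gap: 0.0601
```

Run:
```python
from h import *
for i in range(3): plan(.662,-.2301,.117,95.8); cam("wrist")
```

```text
t 25.68 tcp [ 0.6617 -0.2296  0.1127] jaw 95.85 F [ 0.4 -0.2 -2.7] gap 0.0601 -> d [-4.3 -0.5  0.3] n 0.1 spin 0.0 j6 -121.1
t 25.73 tcp [ 0.6617 -0.2296  0.1127] jaw 95.84 F [-0.4 -0.3 -3.1] gap 0.0598 -> d [-4.3 -0.5  0.3] n 0.1 spin 0.0 j6 -121.1
t 25.78 tcp [ 0.6617 -0.2296  0.1128] jaw 95.84 F [ 0.2 -0.1 -4. ] gap 0.0599 -> d [-4.2 -0.5  0.2] n 0.1 spin 0.0 j6 -121.1
```

Not yet in contact.

Emit:
move_arm --targets '[[[0.5, 0, 0], 0], [[1, 0, 0], 0], [[1.5, 0, 0], 0], [[2, 0, 0], 0], [[2, 0, 0], 0]]'

```text
t: 26.25
tool_pos: [0.6618, -0.2297, 0.1121]
tool_rot: [-50.3, 90.0, -44.4]
wrist_force: [-4.2, 0.7, 4.8]
finger_gap: 0.0599
```

Emit:
move_arm --targets '[[[0.5, 0, 0], 0], [[1, 0, 0], 0], [[1.5, 0, 0], 0], [[2, 0, 0], 0], [[2, 0, 0], 0]]'

```text
t: 26.67
tool_pos: [0.6618, -0.2297, 0.112]
tool_rot: [-105.4, 90.0, -99.5]
wrist_force: [-8.9, 3.7, 12.3]
finger_gap: 0.06
```

Run:
```python
from h import *
for i in range(2): plan(.662,-.2301,.117,95.8); w=cam("wrist")
a=cv2.resize(w["img"][90:360,150:370],None,fx=2,fy=2,interpolation=2)
s=cam("side");b=cv2.resize(s["img"][170:265,275:350],(420,540),interpolation=2)
cv2.imwrite("pics/c9.png",np.hstack([a,b])[:,:,::-1])
```

```text
t 26.67 tcp [ 0.6618 -0.2297  0.112 ] jaw 95.85 F [-8.9  3.7 12.3] gap 0.06 -> d [-5.  -0.4  0.1] n 0.1 spin 0.1 j6 -121.1
t 26.72 tcp [ 0.6618 -0.2297  0.112 ] jaw 95.85 F [-8.   3.3 12.6] gap 0.0598 -> d [-5.  -0.4  0.1] n 0.1 spin 0.0 j6 -121.1
```

Contact at TCP z 0.112, pressing about 15 N. I ease back 3 mm and release.

Emit:
move_arm --targets '[[[-1.5, 0, 0], 0], [[-3, 0, 0], 0], [[-3, 0, 0], 0], [[-3, 0, 0], 0]]'

```text
t: 27.15
tool_pos: [0.6621, -0.2298, 0.1121]
tool_rot: [-27.9, 89.9, -22.1]
wrist_force: [-0.9, 1.4, 2.5]
finger_gap: 0.0601
```

Emit:
move_arm --targets '[[[0, 0, 0], 0], [[0, 0, 0], 0], [[0, 0, 0], 0], [[0, 0, 0], 0], [[0, 0, 0], 0]]' --claw -1

```text
t: 27.57
tool_pos: [0.6617, -0.2296, 0.1116]
tool_rot: [130.2, 90.0, 136.1]
wrist_force: [-0.5, 0.3, 0.2]
finger_gap: 0.0853
```

Emit:
move_arm --targets '[[[-15, 0, 0], 0], [[-40, 0, 0], 0], [[-75, 0, 0], 0], [[-115, 0, 0], 0], [[-145, 0, 0], 0]]'

```text
t: 27.98
tool_pos: [0.6623, -0.2299, 0.2617]
tool_rot: [-30.8, 89.8, -25.0]
wrist_force: [0.6, -0.8, 0.8]
finger_gap: 0.0852
```

Run:
```python
from h import *
plan(.643,-.025,.25,95.8)
w=cam("wrist");s=cam("side")
cv2.imwrite("pics/w10.png",np.hstack([w["img"][60:300,120:420],cv2.resize(s["img"][120:260,230:350],(206,240))]).repeat(1.5.__trunc__(),0)[:,:,::-1])
a=np.hstack([cv2.resize(w["img"][60:270,160:380],None,fx=2,fy=2,interpolation=2),cv2.resize(s["img"][120:260,230:350],(360,420),interpolation=2)])
cv2.imwrite("pics/w10.png",a[:,:,::-1])
print("poise t",[(d["p"],d["position"]) for d in nets.mark_of("poise_grip",w)][:2],[(d["p"],d["position"]) for d in nets.mark_of("poise_grip",s)][:2])
```

```text
t 27.98 tcp [ 0.6623 -0.2299  0.2617] jaw 95.85 F [ 0.6 -0.8  0.8] gap 0.0852 -> d [ 11.3 205.8   1.6] n 4.9 spin 0.0 j6 -121.1
poise t [] [(0.82, [175.4, 283.5]), (0.46, [180.7, 163.3])]
```

View pics/w10.png

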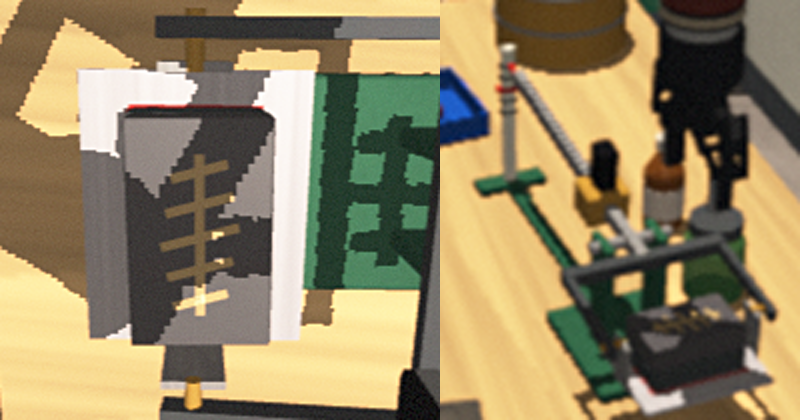

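Both slabs are stacked square: B's corners are at about (221..297,119) and A's outline is just visible beneath. Now the poise.

Emit:
move_arm --targets '[[[0, 30, 0], 0], [[0, 71, 0], 0], [[0, 112, 0], 0], [[0, 153, 0], 0], [[0, 190, 1], 0]]' --claw -0.3

```text
t: 28.6
tool_pos: [0.6417, -0.0383, 0.2545]
tool_rot: [159.1, 89.8, 164.9]
wrist_force: [0.7, -0.1, 0.2]
finger_gap: 0.0554
```

Emit:
move_arm --targets '[[[0, 15, 1], 0], [[0, 16, 1], 0], [[0, 16, 1], 0], [[0, 16, 1], 0]]'

```text
t: 28.93
tool_pos: [0.6425, -0.0256, 0.2558]
tool_rot: [-168.0, 89.9, -162.2]
wrist_force: [0.7, -0.4, 0.2]
finger_gap: 0.0555
```

Run:
```python
from h import *
plan(.645,-.023,.172,95.8)
w=cam("wrist");t=cam("top");s=cam("side")
print("poise w",[(d["p"],d["position"],atz(w,d["position"][1],d["position"][0],.194).round(4).tolist()) for d in nets.mark_of("poise_grip",w)][:2])
g=cv2.cvtColor(w["img"],cv2.COLOR_RGB2GRAY);hsv=cv2.cvtColor(w["img"],cv2.COLOR_RGB2HSV)
for d in nets.cut_out("poise_grip",w)[:1]: print(d["rect"],d["p"])
# brass colour
m=cv2.inRange(hsv,(15,130,110),(28,255,255));n,l,st,c=cv2.connectedComponentsWithStats(m)
print([(st[i].tolist()) for i in range(1,n) if st[i,4]>150])
m=(hsv[...,2]<45).astype(np.uint8);m[250:]=0;n,l,st,c=cv2.connectedComponentsWithStats(m)
print([(st[i].tolist(),c[i].round(1).tolist()) for i in range(1,n) if st[i,4]>250])
# red pixels near tip in side
hs=cv2.cvtColor(s["img"],cv2.COLOR_RGB2HSV);R_=((hs[...,0]<8)|(hs[...,0]>172))&(hs[...,1]>150)&(hs[...,2]>90)
v,u=np.nonzero(R_[130:165,243:265]);print("red",list(zip((u+243).tolist(),(v+130).tolist())))
cv2.imwrite("pics/w11.png",np.hstack([w["img"],cv2.resize(s["img"][125:185,235:275],(256,384),interpolation=2)])[:,:,::-1])
```

```text
t 28.93 tcp [ 0.6425 -0.0256  0.2558] jaw 95.79 F [ 0.7 -0.4  0.2] gap 0.0555 -> d [83.8  2.3  2.9] n 2.0 spin -0.0 j6 -104.7
poise w [(0.83, [208.6, 262.4], [0.6453, -0.023, 0.194])]
[265.4, 195.6, 61.1, 88.4] 0.83
[[236, 155, 60, 72, 1538]]
[([120, 68, 24, 111, 807], [133.6, 121.6]), ([233, 182, 52, 58, 2627], [259.1, 210.9])]
red [(253, 141), (254, 141), (253, 142), (254, 142), (253, 143), (254, 143), (249, 149), (250, 149), (250, 150)]
```

View pics/w11.png

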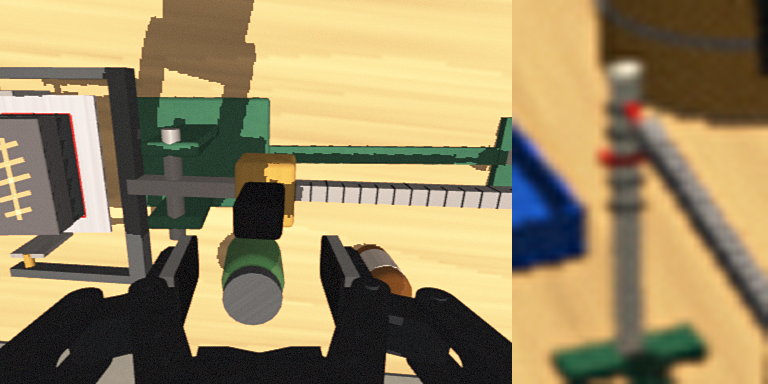

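The picture shows the grip top at (259,211) between the jaws. In the side inset the beam tip is at row 142, above the red mark at row 149.5, so the pan is low. I push the poise outward with the inner finger, without pinching.

Emit:
move_arm --targets '[[[0, 2, 3], 0], [[25, 2, 3], 0], [[50, 2, 3], 0], [[68, 2, 3], 0], [[76, 2, 3], 0]]' --claw -0.1

```text
t: 29.6
tool_pos: [0.6439, -0.0222, 0.177]
tool_rot: [165.4, 89.7, 171.3]
wrist_force: [-0.0, 0.5, -0.2]
finger_gap: 0.047
```

Emit:
move_arm --targets '[[[0, 0, 0], 0], [[0, 0, 0], 0], [[0, 0, 0], 0]]'

```text
t: 29.85
tool_pos: [0.6466, -0.0224, 0.1827]
tool_rot: [-13.9, 89.8, -8.0]
wrist_force: [-1.2, 0.0, 1.0]
finger_gap: 0.0468
```

Emit:
move_arm --targets '[[[0, 8, 0], 0], [[0, 16, 0], 0], [[0, 24, 0], 0], [[0, 32, 0], 0], [[0, 40, 0], 0]]'

```text
t: 30.27
tool_pos: [0.6422, 0.0184, 0.1818]
tool_rot: [-13.0, 89.8, -7.2]
wrist_force: [2.5, -3.7, 0.6]
finger_gap: 0.047
```

Emit:
move_arm --targets '[[[0, 6, 0], 0], [[0, 12, 0], 0], [[0, 18, 0], 0], [[0, 24, 0], 0], [[0, 24, 0], 0]]'

```text
t: 30.68
tool_pos: [0.638, 0.0432, 0.18]
tool_rot: [140.9, 89.8, 146.8]
wrist_force: [-0.3, 0.6, 0.9]
finger_gap: 0.047
```

Emit:
move_arm --targets '[[[0, -4, 0], 0], [[0, -8, 0], 0], [[0, -8, 0], 0], [[0, -8, 0], 0], [[0, -8, 0], 0]]'

```text
t: 31.1
tool_pos: [0.6397, 0.0332, 0.1806]
tool_rot: [138.2, 90.0, 144.0]
wrist_force: [-0.3, 0.4, -0.2]
finger_gap: 0.0472
```

```bash
cat >> h.py <<'E'
ya=np.array([-.101,.995,0]);piv=np.array([.652,-.092,0])
def look():
    s=cam("side");hs=cv2.cvtColor(s["img"],cv2.COLOR_RGB2HSV);R_=((hs[...,0]<8)|(hs[...,0]>172))&(hs[...,1]>130)&(hs[...,2]>80)
    v,u=np.nonzero(R_[128:175,243:265]);u+=243;v+=128
    a=u>=252;print("tip",u[a].mean() if a.any() else 0,v[a].mean() if a.any() else 0,a.sum(),"mark",u[~a].tolist(),v[~a].tolist())
    print("model tip rows",[(th,proj(s,piv+.36*ya+[0,0,.14+.36*th]).round(1).tolist()) for th in(-.1,0,.1)])
    return s
E
python3 - <<'E'
from h import *
plan(.64,.04,.18,95.8);s=look()
for q,p in(("top",cam("top")),("side",s)):
  print([(round(d["p"],2),np.round(d["position"],1).tolist(),atz(p,d["position"][1],d["position"][0],.187).round(4).tolist()) for d in nets.mark_of("poise_grip",p)][:2])
E
```

```text
t 31.1 tcp [0.6397 0.0332 0.1806] jaw 95.81 F [-0.3  0.4 -0.2] gap 0.0472 -> d [0.7 6.7 1. ] n 0.2 spin 0.0 j6 -99.5
tip 253.25 145.16666666666666 12 mark [249, 250, 251, 250, 251] [149, 149, 149, 150, 150]
model tip rows [(-0.1, [252.4, 157.7]), (0, [252.1, 149.2]), (0.1, [251.9, 140.4])]
[(0.64, [140.3, 253.3], [0.64, 0.0303, 0.187])]
[(0.78, [162.8, 278.3], [0.6521, 0.0614, 0.187])]
```

Emit:
move_arm --targets '[[[0, 0, 0], 0], [[0, 0, 0], 0], [[0, 0, 0], 0], [[0, 0, 0], 0], [[0, 0, 0], 0]]'

```text
t: 31.72
tool_pos: [0.6398, 0.0335, 0.1808]
tool_rot: [-98.4, 90.0, -92.6]
wrist_force: [-0.2, -0.6, 0.1]
finger_gap: 0.047
```

Emit:
move_arm --targets '[[[0, 0, 0], 0], [[0, 0, 0], 0], [[0, 0, 0], 0], [[0, 0, 0], 0], [[0, 0, 0], 0]]'

```text
t: 32.13
tool_pos: [0.6398, 0.0335, 0.1808]
tool_rot: [-153.2, 90.0, -147.4]
wrist_force: [-0.7, 0.2, -0.5]
finger_gap: 0.0468
```

Emit:
move_arm --targets '[[[0, 0, 0], 0], [[0, 0, 0], 0], [[0, 0, 0], 0], [[0, 0, 0], 0], [[0, 0, 0], 0]]'

```text
t: 32.55
tool_pos: [0.6398, 0.0335, 0.1808]
tool_rot: [-3.8, 90.0, 2.1]
wrist_force: [-0.8, -0.1, -0.4]
finger_gap: 0.0469
```

Emit:
move_arm --targets '[[[0, 0, 0], 0], [[0, 0, 0], 0], [[0, 0, 0], 0], [[0, 0, 0], 0], [[0, 0, 0], 0]]'

```text
t: 32.97
tool_pos: [0.6398, 0.0335, 0.1808]
tool_rot: [178.3, 90.0, -175.8]
wrist_force: [0.4, 0.0, 0.3]
finger_gap: 0.0471
```

Run:
```python
from h import *
plan(.64,.04,.18,95.8);look();look()
```

```text
t 32.97 tcp [0.6398 0.0335 0.1808] jaw 95.84 F [0.4 0.  0.3] gap 0.0471 -> d [0.8 6.4 0.9] n 0.2 spin 0.0 j6 -99.5
tip 253.3846153846154 145.46153846153845 13 mark [249, 250, 251, 250, 251] [149, 149, 149, 150, 150]
model tip rows [(-0.1, [252.4, 157.7]), (0, [252.1, 149.2]), (0.1, [251.9, 140.4])]
tip 253.3846153846154 145.46153846153845 13 mark [249, 250, 251, 250, 251] [149, 149, 149, 150, 150]
model tip rows [(-0.1, [252.4, 157.7]), (0, [252.1, 149.2]), (0.1, [251.9, 140.4])]
```

Emit:
move_arm --targets '[[[0, 5, 0], 0], [[0, 9, 0], 0], [[0, 13, 0], 0], [[0, 16, 0], 0], [[0, 18, 0], 0]]'

```text
t: 33.48
tool_pos: [0.6379, 0.0517, 0.1805]
tool_rot: [-94.5, 90.0, -88.6]
wrist_force: [1.7, -2.8, -3.0]
finger_gap: 0.0469
```

Emit:
move_arm --targets '[[[0, 0, 0], 0], [[0, 0, 0], 0], [[0, -4, 0], 0], [[0, -9, 0], 0], [[0, -9, 0], 0]]'

```text
t: 33.9
tool_pos: [0.6391, 0.0417, 0.181]
tool_rot: [-28.1, 90.0, -22.3]
wrist_force: [-0.2, -0.6, 0.6]
finger_gap: 0.0468
```

Emit:
move_arm --targets '[[[0, 0, 0], 0], [[0, 0, 0], 0], [[0, 0, 0], 0], [[0, 0, 0], 0], [[0, 0, 0], 0]]'

```text
t: 34.32
tool_pos: [0.6389, 0.0426, 0.1808]
tool_rot: [105.3, 90.0, 111.2]
wrist_force: [1.2, 1.3, -0.0]
finger_gap: 0.0472
```

Emit:
move_arm --targets '[[[0, 0, 0], 0], [[0, 0, 0], 0], [[0, 0, 0], 0], [[0, 0, 0], 0], [[0, 0, 0], 0]]'

```text
t: 34.73
tool_pos: [0.6389, 0.0425, 0.1807]
tool_rot: [154.1, 90.0, 160.0]
wrist_force: [0.1, 0.5, -0.2]
finger_gap: 0.0469
```

Emit:
move_arm --targets '[[[0, 0, 0], 0], [[0, 0, 0], 0], [[0, 0, 0], 0], [[0, 0, 0], 0], [[0, 0, 0], 0]]'

```text
t: 35.15
tool_pos: [0.6389, 0.0425, 0.1808]
tool_rot: [84.1, 90.0, 90.0]
wrist_force: [0.6, -0.2, -1.0]
finger_gap: 0.0468
```

Emit:
move_arm --targets '[[[0, 0, 0], 0], [[0, 0, 0], 0], [[0, 0, 0], 0], [[0, 0, 0], 0], [[0, 0, 0], 0]]'

```text
t: 35.57
tool_pos: [0.6389, 0.0424, 0.1807]
tool_rot: [136.8, 90.0, 142.7]
wrist_force: [-0.7, 0.1, 0.7]
finger_gap: 0.047
```

Run:
```python
from h import *
plan(.64,.04,.18,95.8);look();s=look()
b=cv2.resize(s["img"][125:200,235:335],(800,600),interpolation=2);cv2.imwrite("pics/s12.png",b[:,:,::-1])
```

```text
t 35.57 tcp [0.6389 0.0424 0.1807] jaw 95.84 F [-0.7  0.1  0.7] gap 0.047 -> d [ 0.7 -2.5  0.9] n 0.1 spin 0.0 j6 -98.7
tip 253.14285714285714 145.85714285714286 7 mark [249, 250, 251, 250, 251] [149, 149, 149, 150, 150]
model tip rows [(-0.1, [252.4, 157.7]), (0, [252.1, 149.2]), (0.1, [251.9, 140.4])]
tip 253.14285714285714 145.85714285714286 7 mark [249, 250, 251, 250, 251] [149, 149, 149, 150, 150]
model tip rows [(-0.1, [252.4, 157.7]), (0, [252.1, 149.2]), (0.1, [251.9, 140.4])]
```

View pics/s12.png

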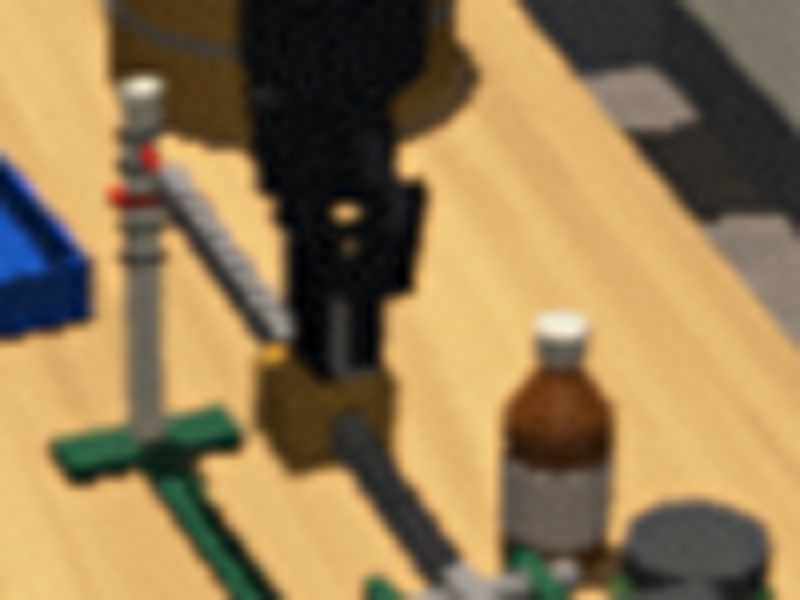

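The picture shows the beam tip at px (253.5,144.6), still above the red mark at row about 149.5. The fingers straddle the grip.

```bash
cat >> h.py <<'E'
def tipimg():
    s=cam("side");I=s["img"].astype(int);red=np.clip(I[...,0]-np.maximum(I[...,1],I[...,2])-35,0,None)
    print("rows138-158 x cols247-257");print(red[138:159,247:258]);return s
E
python3 - <<'E'
from h import *
tipimg()
E
```

```text
rows138-158 x cols247-257
[[ 8  9  8  0  0  0  0  0  0  0  0]
 [ 8  9 10  0  0  0  0  0  0  0  0]
 [ 7 11  8  0  0  0  0  0  0  0  0]
 [11 14  4  0  0  0  0  0  0  0  0]
 [10 13  6  0  0  0  0  0  6 14  7]
 [ 8 12  9  0  0  6 56 25 11  6 12]
 [ 7 11 10  0  0 13 91 64 21  9  5]
 [ 6 10  6  0  0  0 63 61 29  4  0]
 [ 7  9  5  0  0  0  7 11  0  0  0]
 [ 7 16 19  0  0  0  0  0  0  0  0]
 [11 43 61 29  0  0  0  0  0  0  0]
 [13 46 92 62 10  4  6  0  0  0  0]
 [ 9 24 46 39 16 14 11  0  0  0  0]
 [ 6 12 17  7  0  0  0  0  0  0  0]
 [ 5 11  9  0  0  0  0  0  0  0  0]
 [ 8  9  7  0  0  0  0  0  0  0  0]
 [ 8  9 12  0  0  0  0  0  6  9  6]
 [ 8  6 10  0  0  0  0  0  4 12 10]
 [11 11 12  0  0  0  0  0  0  9 11]
 [12 11  7  0  0  0  0  0  0  8 12]
 [10 10 13  2  0  0  0  0  4 12 12]]
```

Emit:
move_arm --targets '[[[0, 4, 0], 0], [[0, 8, 0], 0], [[0, 11, 0], 0], [[0, 13, 0], 0], [[0, 15, 0], 0]]'

```text
t: 36.13
tool_pos: [0.6373, 0.0572, 0.1803]
tool_rot: [-97.5, 89.9, -91.7]
wrist_force: [1.4, -3.1, -1.2]
finger_gap: 0.047
```

Emit:
move_arm --targets '[[[0, 0, 0], 0], [[0, 0, 0], 0], [[0, -4, 0], 0], [[0, -9, 0], 0], [[0, -9, 0], 0]]'

```text
t: 36.55
tool_pos: [0.6385, 0.0476, 0.181]
tool_rot: [-24.2, 90.0, -18.4]
wrist_force: [0.8, -0.3, -0.5]
finger_gap: 0.0475
```

Emit:
move_arm --targets '[[[0, 0, 0], 0], [[0, 0, 0], 0], [[0, 0, 0], 0], [[0, 0, 0], 0], [[0, 0, 0], 0]]'

```text
t: 36.97
tool_pos: [0.6383, 0.0485, 0.1808]
tool_rot: [106.0, 90.0, 111.9]
wrist_force: [-0.5, 0.8, 0.8]
finger_gap: 0.0471
```

Emit:
move_arm --targets '[[[0, 0, 0], 0], [[0, 0, 0], 0], [[0, 0, 0], 0], [[0, 0, 0], 0], [[0, 0, 0], 0]]'

```text
t: 37.38
tool_pos: [0.6383, 0.0484, 0.1808]
tool_rot: [72.2, 90.0, 78.0]
wrist_force: [-1.0, -0.1, -0.0]
finger_gap: 0.0472
```

Emit:
move_arm --targets '[[[0, 0, 0], 0], [[0, 0, 0], 0], [[0, 0, 0], 0], [[0, 0, 0], 0], [[0, 0, 0], 0]]'

```text
t: 37.8
tool_pos: [0.6383, 0.0484, 0.1808]
tool_rot: [-85.3, 90.0, -79.4]
wrist_force: [0.3, 0.6, -0.5]
finger_gap: 0.0471
```

Emit:
move_arm --targets '[[[0, 0, 0], 0], [[0, 0, 0], 0], [[0, 0, 0], 0], [[0, 0, 0], 0], [[0, 0, 0], 0]]'

```text
t: 38.22
tool_pos: [0.6383, 0.0484, 0.1808]
tool_rot: [-111.4, 90.0, -105.5]
wrist_force: [-0.3, -0.4, 0.6]
finger_gap: 0.0471
```

Run:
```python
from h import *
plan(.64,.04,.18,95.8);tipimg()
```

```text
t 38.22 tcp [0.6383 0.0484 0.1808] jaw 95.85 F [-0.3 -0.4  0.6] gap 0.0471 -> d [ 0.8 -8.6  0.9] n 0.2 spin 0.0 j6 -98.2
rows138-158 x cols247-257
[[ 9  9  8  0  0  0  0  0  0  0  0]
 [ 8  9  9  0  0  0  0  0  0  0  0]
 [ 9 12  9  0  0  0  0  0  0  0  0]
 [ 9 14  6  0  0  0  0  0  0  0  0]
 [ 8 14  4  0  0  0  0  0  9 14  6]
 [ 8 12  7  0  0  0  0  0 10 10 13]
 [ 6 11  9  0  0  0  0  0  9  7  4]
 [ 5 11  3  0  0  0 18 13 10  8  2]
 [ 5  8  3  0  0  9 87 72 29  9  5]
 [ 7 15 17  0  0  0 57 66 28  4  0]
 [11 41 63 29  0  0  9 17  0  0  0]
 [12 46 90 63  9  5 13  0  0  0  0]
 [ 9 25 47 38 16 14 11  0  0  0  0]
 [ 6 12 18  5  0  0  0  0  0  0  0]
 [ 7 11  8  0  0  0  0  0  0  0  0]
 [ 7 11  6  0  0  0  0  0  0  0  0]
 [ 7  7  9  0  0  0  0  0  0  0  0]
 [ 8  7 12  0  0  0  0  0  1  3  0]
 [12 12 10  0  0  0  0  0  0  8  3]
 [12 12 10  0  0  0  0  0  0 11 11]
 [ 8 12 13  0  0  0  0  0  3 13 13]]
```

Emit:
move_arm --targets '[[[0, 4, 0], 0], [[0, 8, 0], 0], [[0, 11, 0], 0], [[0, 13, 0], 0], [[0, 15, 0], 0]]'

```text
t: 38.68
tool_pos: [0.6367, 0.0632, 0.1804]
tool_rot: [-94.6, 89.9, -88.8]
wrist_force: [1.7, -3.0, -2.6]
finger_gap: 0.047
```

Emit:
move_arm --targets '[[[0, 0, 0], 0], [[0, 0, 0], 0], [[0, -4, 0], 0], [[0, -9, 0], 0], [[0, -9, 0], 0]]'

```text
t: 39.1
tool_pos: [0.6378, 0.0536, 0.181]
tool_rot: [-29.1, 90.0, -23.3]
wrist_force: [-1.2, 0.3, 0.2]
finger_gap: 0.047
```

Emit:
move_arm --targets '[[[0, 0, 0], 0], [[0, 0, 0], 0], [[0, 0, 0], 0], [[0, 0, 0], 0], [[0, 0, 0], 0]]'

```text
t: 39.52
tool_pos: [0.6377, 0.0545, 0.1808]
tool_rot: [56.8, 90.0, 62.6]
wrist_force: [-0.3, -0.3, 0.5]
finger_gap: 0.0469
```

Emit:
move_arm --targets '[[[0, 0, 0], 0], [[0, 0, 0], 0], [[0, 0, 0], 0], [[0, 0, 0], 0], [[0, 0, 0], 0]]'

```text
t: 39.93
tool_pos: [0.6377, 0.0544, 0.1808]
tool_rot: [-101.2, 90.0, -95.3]
wrist_force: [-0.6, -0.1, 0.0]
finger_gap: 0.0468
```

Emit:
move_arm --targets '[[[0, 0, 0], 0], [[0, 0, 0], 0], [[0, 0, 0], 0], [[0, 0, 0], 0], [[0, 0, 0], 0]]'

```text
t: 40.35
tool_pos: [0.6377, 0.0544, 0.1808]
tool_rot: [138.3, 90.0, 144.1]
wrist_force: [-0.6, -0.2, -0.7]
finger_gap: 0.0473
```

Emit:
move_arm --targets '[[[0, 0, 0], 0], [[0, 0, 0], 0], [[0, 0, 0], 0], [[0, 0, 0], 0], [[0, 0, 0], 0]]'

```text
t: 40.77
tool_pos: [0.6377, 0.0544, 0.1808]
tool_rot: [85.1, 90.0, 91.0]
wrist_force: [0.4, -0.2, 0.6]
finger_gap: 0.0473
```

Run:
```python
from h import *
plan(.64,.04,.18,95.8);tipimg()
```

```text
t 40.77 tcp [0.6377 0.0544 0.1808] jaw 95.84 F [ 0.4 -0.2  0.6] gap 0.0473 -> d [  0.8 -14.6   0.8] n 0.4 spin 0.0 j6 -97.6
rows138-158 x cols247-257
[[ 9  9  8  0  0  0  0  0  0  0  0]
 [11  8  8  0  0  0  0  0  0  0  0]
 [ 9 10  9  0  0  0  0  0  0  0  0]
 [12 15  6  0  0  0  0  0  0  0  0]
 [11 13  6  0  0  0  0  0  8 14  7]
 [ 9 10  6  0  0  0  0  0  9  9 14]
 [ 7  9  6  0  0  0  0  0 10  8  2]
 [ 8  9  4  0  0  0  0  0  6 11  2]
 [ 5 11  3  0  0  0  0  0 15 10  2]
 [ 6 14 20  0  0  0 15 19 42 31  8]
 [12 42 61 27  0 11 82 78 61 32 17]
 [15 44 89 62 10 26 79 73 34  2  0]
 [11 25 46 38 16 14 25 17  0  0  0]
 [ 7 13 18  6  0  0  0  0  0  0  0]
 [ 7 11  8  0  0  0  0  0  0  0  0]
 [ 6 10  8  0  0  0  0  0  0  0  0]
 [ 7  9 12  0  0  0  0  0  0  0  0]
 [ 7  9  9  0  0  0  0  0  0  0  0]
 [12 13 10  0  0  0  0  0  0  0  0]
 [11 11  7  0  0  0  0  0  0  1  0]
 [ 9 11 12  0  0  0  0  0  4 12  6]]
```

The tip is now at about row 148.5 against the mark at about 149.0 to 149.6, so the angle is about +0.01 rad, inside tolerance. I retreat straight up.

Emit:
move_arm --targets '[[[-15, 0, 0], 0], [[-40, 0, 0], 0], [[-70, 0, 0], 0], [[-100, 0, 0], 0], [[-120, 0, 0], 0]]'

```text
t: 41.23
tool_pos: [0.6385, 0.0544, 0.306]
tool_rot: [-7.6, 89.7, -1.7]
wrist_force: [1.4, 0.5, 1.4]
finger_gap: 0.0473
```

Emit:
move_arm --targets '[[[0, -30, 0], 0], [[0, -70, 0], 0], [[0, -110, 0], 0], [[0, -150, 0], 0], [[0, -190, 0], 0]]'

```text
t: 41.65
tool_pos: [0.6571, -0.1363, 0.3026]
tool_rot: [-21.9, 89.9, -16.0]
wrist_force: [1.3, 0.0, 0.7]
finger_gap: 0.0472
```

Emit:
move_arm --targets '[[[0, -30, -10], 0], [[0, -60, -20], 0], [[0, -80, -25], 0], [[0, -80, -25], 0], [[0, -80, -25], 0]]'

```text
t: 42.07
tool_pos: [0.6402, -0.2178, 0.3019]
tool_rot: [-2.2, 89.9, 3.5]
wrist_force: [0.7, 0.9, -0.6]
finger_gap: 0.0468
```

Run:
```python
from h import *
plan(.6663,-.2312,.25,95.8);s=tipimg();w=cam("wrist");t=cam("top")
for q in["slab1_mid","pan_top"]:
  for d in nets.cut_out(q,w)[:2]:
    m=d["pixels"].astype(np.uint8);k=max(cv2.findContours(m,0,2)[0],key=cv2.contourArea);b=cv2.boxPoints(cv2.minAreaRect(k))
    X=np.array([atz(w,u,v,.145 if 'slab' in q else .095) for u,v in b]);print(q,round(d["p"],2),X.mean(0).round(4),[float(np.linalg.norm(X[i]-X[i-1]).round(4)) for i in(1,2)],b.round(0).tolist())
g=cv2.cvtColor(w["img"],cv2.COLOR_RGB2HSV);I=w["img"].astype(int)
red=(I[...,0]-np.maximum(I[...,1],I[...,2])>50);v,u=np.nonzero(red[:260]);print("red outline px",len(u),(u.min(),u.max(),v.min(),v.max()) if len(u) else 0)
for q in["hammer_mid","castblock","jar","consolidant","bowl","femur","brush"]:
  print(q,[(round(d["p"],2),np.round(d["position"]).tolist()) for d in nets.mark_of(q,t)][:2])
```

```text
t 42.07 tcp [ 0.6402 -0.2178  0.3019] jaw 95.72 F [ 0.7  0.9 -0.6] gap 0.0468 -> d [ 51.9 -15.9  24.6] n 1.4 spin -0.1 j6 -120.8
rows138-158 x cols247-257
[[ 0  3  9  0  0  0  0  0  0  0  0]
 [ 3  3  9  0  0  0  0  0  0  0  0]
 [ 5  6 13  0  0  0  0  0  0  0  0]
 [ 7 10  6  0  0  0  0  0  0  0  0]
 [ 4 10  8  0  0  0  0  0 11 15 10]
 [ 4  6  9  0  0  0  0  0 12  2  3]
 [ 2  8 10  0  0  0  0  0 13  1  0]
 [ 0  8  7  0  0  0  0  0  9  3  0]
 [ 1  4  6  0  0  0  0  0 18  2  0]
 [ 1  7 19  0  0  0 18 23 49 25  2]
 [ 5 37 66 31  0 16 90 85 66 38 12]
 [ 6 49 99 68 14 31 86 80 40  4  1]
 [ 4 28 52 44 19 18 30 20  0  0  0]
 [ 1 10 20  9  0  0  0  0  0  0  0]
 [ 0  3 10  0  0  0  0  0  0  0  0]
 [ 1  5  8  0  0  0  0  0  0  0  0]
 [ 1  3 14  0  0  0  0  0  0  0  0]
 [ 2  3 11  0  0  0  0  0  0  0  0]
 [ 5  4 12  0  0  0  0  0  0  0  0]
 [12  7 13  0  0  0  0  0  0  3  0]
 [12  6 12  1  0  0  0  0  5 12  7]]
pan_top 0.71 [ 0.6597 -0.2333  0.095 ] [0.1061, 0.1446] [[189.0, 105.0], [294.0, 105.0], [294.0, 236.0], [189.0, 236.0]]
red outline px 3928 (np.int64(0), np.int64(511), np.int64(0), np.int64(259))
hammer_mid [(0.97, [198.0, 118.0]), (0.63, [140.0, 244.0])]
castblock []
jar [(0.66, [116.0, 273.0])]
consolidant [(0.83, [119.0, 222.0])]
bowl [(0.88, [268.0, 144.0])]
femur [(0.63, [185.0, 419.0]), (0.22, [117.0, 272.0])]
brush [(0.76, [250.0, 420.0])]
```

Run:
```python
from h import *
w=cam("wrist");hsv=cv2.cvtColor(w["img"],cv2.COLOR_RGB2HSV)
c=np.radians(5.8);X=np.array([np.cos(c),np.sin(c),0]);Y=np.array([-np.sin(c),np.cos(c),0]);P=np.array([.6655,-.2305,0])
print("expected B top corners",[proj(w,P+[0,0,.145]+a*.05*X+b*.031*Y).round(1).tolist() for a,b in((-1,-1),(-1,1),(1,1),(1,-1))])
I=w["img"].astype(int);m=((I.max(2)<95)).astype(np.uint8)
g=cv2.cvtColor(w["img"],cv2.COLOR_RGB2GRAY)
for row in(140,170,200): print("row",row,g[row,190:300:2].tolist())
for col in(225,245,265): print("col",col,g[100:240:2,col].tolist())
R=(I[...,0]-np.maximum(I[...,1],I[...,2])>60);R[:100]=R[245:]=0;R[:,:185]=R[:,300:]=0;v,u=np.nonzero(R);print("red",len(u),[(a,b) for a,b in zip(u.tolist(),v.tolist())][::6])
print("exp outline",[proj(w,[.6663,-.2312,.095]+a*.051*X+b*.032*Y).round(1).tolist() for a,b in((-1,-1),(-1,1),(1,1),(1,-1))])
```

```text
expected B top corners [[205.4, 140.8], [275.1, 140.9], [273.6, 243.2], [210.0, 243.2]]
row 140 [107, 111, 112, 109, 107, 114, 112, 114, 98, 58, 59, 62, 62, 125, 122, 124, 124, 120, 123, 124, 125, 127, 123, 129, 123, 131, 99, 58, 57, 55, 55, 57, 57, 58, 59, 59, 58, 61, 62, 65, 61, 52, 76, 252, 247, 247, 248, 249, 243, 242, 245, 247, 215, 118, 127]
row 170 [107, 105, 108, 113, 109, 115, 108, 110, 110, 88, 58, 58, 60, 60, 65, 54, 57, 62, 58, 54, 56, 55, 56, 59, 55, 96, 103, 68, 59, 60, 64, 55, 56, 58, 61, 53, 52, 60, 60, 58, 58, 59, 69, 250, 244, 244, 246, 243, 237, 239, 242, 250, 125, 123, 125]
row 200 [223, 204, 106, 108, 106, 111, 112, 105, 113, 105, 73, 52, 61, 56, 61, 57, 55, 55, 54, 58, 55, 50, 60, 56, 58, 84, 106, 86, 135, 131, 129, 130, 132, 130, 132, 135, 138, 135, 138, 140, 137, 135, 136, 245, 240, 243, 241, 237, 234, 238, 242, 179, 114, 116, 116]
col 225 [113, 111, 113, 96, 100, 101, 85, 84, 216, 206, 244, 243, 244, 243, 243, 254, 57, 45, 46, 45, 126, 141, 140, 54, 54, 62, 56, 55, 57, 58, 63, 61, 59, 58, 59, 62, 63, 57, 61, 56, 57, 58, 61, 57, 57, 57, 56, 75, 101, 79, 54, 58
[... 338 characters left out ...]
53, 157, 154, 226, 234, 161, 173, 173, 127, 129, 131, 126, 128, 131]
col 265 [47, 56, 63, 229, 221, 223, 121, 99, 112, 114, 113, 110, 112, 118, 116, 111, 39, 38, 46, 48, 62, 58, 58, 62, 59, 56, 58, 62, 51, 150, 151, 146, 68, 55, 59, 56, 63, 57, 56, 57, 59, 59, 63, 54, 108, 141, 139, 140, 137, 140, 136, 135, 136, 141, 137, 136, 132, 136, 133, 131, 130, 134, 130, 134, 130, 134, 132, 132, 132, 121]
red 103 [(237, 105), (236, 109), (295, 112), (237, 117), (215, 131), (221, 131), (227, 131), (233, 131), (239, 131), (245, 131), (251, 131), (270, 131), (216, 132), (222, 132), (228, 132), (234, 132), (272, 132), (273, 135)]
exp outline [[211.0, 133.2], [273.0, 133.2], [271.9, 224.8], [214.7, 224.7]]
```

```bash
python3 -c "
from h import *
print(job.job_done(), r.sense()['t'], r.sense()['wrist_force'])"
```

```text
the job is handed in; nothing more can be done
the job is handed in; nothing more can be done
```

I handed the job in at about 42 s of the 210 s allowed, with every step carried out. No verdict is reported.

**What I did**
- I gripped the hammer head by its thick middle and laid it along the centre of the blue tray.
- Only two slabs were present. I stacked both in one pile on the pan, long sides along the red outline.
- I pushed the poise outward in four short steps, without pinching it, until the beam settled near the red mark. I then lifted the gripper clear.

**Last checks**
- **Beam:** the tip was at image row about 148.5 against the mark at 149.0–149.6, which is roughly 0 to +0.016 rad. It looked the same after the gripper had left.
- **Pile:** the top slab was within about 2 mm of where I expected it, and the red outline agreed to about 2 mm. The lower slab was hidden by then, but it lay within a few mm of the pan's centre when last measured.
- **Hammer:** it was seen at the tray's centre.
- **Other things:** the jar, bottle, bowl and femur were found within a few pixels of their starting places. The brush was detected, but I had no starting position to compare it with.

**Checks that failed or disagreed**
- The cast block was not detected in the last top picture. I did not confirm its final position, but I never worked near it.
- The beam angle scale did not agree between sources. The camera model gave 88 pixels per radian and the poise steps about 65–69. Both put the beam well inside the 0.03 rad limit.

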